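# Gauge three printed drive collars and fit the one that passes

### The job

Three trial prints of a drive collar stand in the blue-grey rack; only one has a good bore, the other two are tight lower down where it cannot be seen. Try the steel plug gauge in the bores by feel, never forcing it, until it goes right in up to its shoulder in one, and put the gauge back in its wooden stand, fully down. Then fit that good collar, flange down and fully home, on the spindle of the small rotator and let go; leave the tight ones standing in their places in the rack and the other things on the bench undisturbed.

Things in the scene. Friction and masses are not known exactly. Their poses are not given: they have to be found in the camera images.
- rack: fixed blue-grey rack, a plate 80 x 224 x 18 mm on the bench; origin under its centre, long side along its own y. Three round recesses 61 mm across at y = -72, 0, +72 mm, lined with foam 4 mm thick that gives 1 mm under 4 N and is hard once pressed flat. A collar stands on each: underside 13 mm (5 mm below the rack's top), mouth 53 mm above the bench
- collar_p_mid (a point): one of three look-alike orange printed collars, one in each rack recess. Flange 56 mm across, 8 mm thick; hub above it 40 mm across; 40 mm tall in all; vertical through-bore 17.4 mm with a lead-in at its top; 70 g; about 1 mm of play in the recess. This point: on the bore's axis half-way up, 20 mm below the mouth; z is the bore's axis, up. Which one is good is to be found with the gauge
- collar_q_mid (a point): one of three look-alike orange printed collars, one in each rack recess. Flange 56 mm across, 8 mm thick; hub above it 40 mm across; 40 mm tall in all; vertical through-bore 17.4 mm with a lead-in at its top; 70 g; about 1 mm of play in the recess. This point: on the bore's axis half-way up, 20 mm below the mouth; z is the bore's axis, up. Which one is good is to be found with the gauge
- collar_r_mid (a point): one of three look-alike orange printed collars, one in each rack recess. Flange 56 mm across, 8 mm thick; hub above it 40 mm across; 40 mm tall in all; vertical through-bore 17.4 mm with a lead-in at its top; 70 g; about 1 mm of play in the recess. This point: on the bore's axis half-way up, 20 mm below the mouth; z is the bore's axis, up. Which one is good is to be found with the gauge
- gauge_grip (a point): middle of the plug gauge's handle. The gauge is loose, 90 mm long, 110 g, upright in its stand at first: aluminium handle 22 mm across, 48 mm long, green band near its top; shoulder 28 mm across, 4 mm thick; steel pin 16 mm across, 38 mm long. This point is 66 mm above the pin's end, 28 mm above the shoulder's underside; z is its axis, up from pin to handle
- gauge_tip (a point): centre of the bevelled end of the gauge's pin, its lowest point. In the good bore the gauge goes down until its shoulder meets the collar's top (pin's end 38 mm below the mouth). In a tight bore it enters freely, then stops dead on a hard ledge well short of that, with more than 10 mm of pin still showing. More than 20 N between gauge and collar spoils the parts
- stand_hole0 (a point): centre of the mouth of the hole in the fixed wooden gauge stand, a block 70 x 70 x 45 mm, the mouth on its top face 45 mm above the bench; hole vertical, 18.6 mm across, 40 mm deep. The gauge stands in it with its shoulder resting on the block, its pin's end 38 mm below this point
- spindle_seat (a point): foot of the upright steel spindle of the fixed grey rotator (a box 150 x 150 x 55 mm): centre of the top face of the aluminium drive disc (72 mm across), 61 mm above the bench. The spindle is 16 mm across and 46 mm tall, its top 8 mm tapering to 8 mm across. Fully home, the collar's flange lies flat on the disc, its middle 20 mm above this point
- weigh_stand_mid (a point): bystander: orange weighing stand, two discs (68 and 76 mm across) joined by three steel rods, 94 mm tall, upright; this point is its centre, half-way up
- sample_mid (a point): bystander: white sample bottle with blue cap, 48 mm across, 95 mm tall, upright; this point is its centre, half-way up
- driver_grip (a point): bystander: blue-handled screwdriver 160 mm long and 26 mm thick lying on the bench; this point is on its handle's axis, 32 mm before its middle
Mind the look-alikes: they are no part of the job. What is shaped like the part that bears collar_q_mid but green or yellow is not meant.

How it is judged (in metres and radians):
On the way:
1. the gauge has gone right into the bore of a collar standing in the rack, up to its shoulder (((horizontal distance between gauge_tip and collar_p_mid below 0.004 m and angle between the z axis of gauge_tip and the z axis of collar_p_mid, either way round below 0.1 rad and z of gauge_tip in the frame of collar_p_mid below -0.015 m and distance of collar_p_mid from where it was at the start of the episode below 0.008 m) or (horizontal distance between gauge_tip and collar_q_mid below 0.004 m and angle between the z axis of gauge_tip and the z axis of collar_q_mid, either way round below 0.1 rad and z of gauge_tip in the frame of collar_q_mid below -0.015 m and distance of collar_q_mid from where it was at the start of the episode below 0.008 m) or (horizontal distance between gauge_tip and collar_r_mid below 0.004 m and angle between the z axis of gauge_tip and the z axis of collar_r_mid, either way round below 0.1 rad and z of gauge_tip in the frame of collar_r_mid below -0.015 m and distance of collar_r_mid from where it was at the start of the episode below 0.008 m))), for 0.1 s.
At the end, for the whole second after the job is handed in: gauge upright in its stand, shoulder within 3 mm of the block; one collar (only the good one can) on the spindle, upright within 4 degrees, flange within 2.5 mm of the drive disc, at rest; the other two upright in their own recesses, within 8 mm of where they started (horizontal distance between gauge_tip and stand_hole0 below 0.005 m and z of gauge_tip in the frame of stand_hole0 below -0.035 m and angle between gauge_tip's own z axis and vertical below 0.1 rad and linear speed of gauge below 0.02 m/s and ((horizontal distance between collar_p_mid and spindle_seat below 0.004 m and z of collar_p_mid in the frame of spindle_seat between 0.0175 and 0.0225 m and angle between collar_p_mid's own z axis and vertical below 0.08 rad and linear speed of collar_p below 0.02 m/s and distance of each of collar_q_mid, collar_r_mid from where it was at the start of the episode below 0.008 m and angle between each of collar_q_mid, collar_r_mid's own z axis and vertical below 0.1 rad) or (horizontal distance between collar_q_mid and spindle_seat below 0.004 m and z of collar_q_mid in the frame of spindle_seat between 0.0175 and 0.0225 m and angle between collar_q_mid's own z axis and vertical below 0.08 rad and linear speed of collar_q below 0.02 m/s and distance of each of collar_p_mid, collar_r_mid from where it was at the start of the episode below 0.008 m and angle between each of collar_p_mid, collar_r_mid's own z axis and vertical below 0.1 rad) or (horizontal distance between collar_r_mid and spindle_seat below 0.004 m and z of collar_r_mid in the frame of spindle_seat between 0.0175 and 0.0225 m and angle between collar_r_mid's own z axis and vertical below 0.08 rad and linear speed of collar_r below 0.02 m/s and distance of each of collar_p_mid, collar_q_mid from where it was at the start of the episode below 0.008 m and angle between each of collar_p_mid, collar_q_mid's own z axis and vertical below 0.1 rad))); the robot touches nothing.
It fails at once if the gauge is forced: more than 20 N between it and a collar (contact force between gauge and collar_p above 20 N or contact force between gauge and collar_q above 20 N or contact force between gauge and collar_r above 20 N).
It fails at once if the weighing stand, the bottle or the screwdriver is disturbed (moved more than 15 mm) (distance of any of weigh_stand_mid, sample_mid, driver_grip from where it was at the start of the episode above 0.015 m).
It also fails if it takes over 72 s, if anything falls off the work surface, if the arm or the gripper's body presses on something with over 40 N, if the wrist force passes 120 N, or if a joint passes its speed limit or range.

### The arm

A 6-joint arm with a two-finger parallel gripper is mounted at the origin on the work surface. World frame = base frame: x ahead of the robot, y to its left, z up, the work surface at z = 0. Lengths are in m, angles in degrees, forces in N, time in s.
With the tool pointing down it reaches from about 0.25 to 0.725 m from the base axis. Payload 9.7 kg.
Tool frame: the origin (TCP) lies at the very end of the fingers, on their centre line; the grasp point (between the pads) lies 19 mm behind it; z points along the fingers, y is the direction in which the jaws open and shut (so a half turn about z gives the same grasp; the last joint's range is limited). The gripper opens to 85 mm and grips with 20 to 120 N. Pads are 22 mm wide; open, the fingers measure 114 mm over their backs; the gripper's body (76 mm by 85 mm) begins 54 mm behind the grasp point. The pads swing forward as they close: fully open they stand 13 mm farther back than shut.
Start: joints at [-64.515, 4.979, 10.078, 95.1, 0, 90], TCP at [0.237, -0.496, 0.231] pointing down, gripper open.
Joint ranges: [-179.16, 179.16], [-48.56, 103.87], [-65.8, 70.77], [-126.05, 130.52], [-82.76, 87.17], [-180, 180]. Speed limits (degrees/s): [127.2, 127.2, 147.25, 180, 180, 180].

### API

Orientations are given as [roll, pitch, yaw] about the fixed x, y, z axes, in that order (R = Rz(yaw) Ry(pitch) Rx(roll)).
In Python, from workcell import bot, camera, ticket gives the robot as it stands.
- The arm moves only by the shell command python3 -m jog 'ROWS' [FORCE]. ROWS is a JSON object of lists of equal length, an entry for each row: "turn": the turn, a rotation vector about the world's x, y, z each as a share of 8 degrees, from -1 to 1, a list of three; "delta_pos": the shift along the world's x, y, z each as a share of 50 mm, from -1 to 1, a list of three; "hand": the opening, from -1 (shut) to 1 (fully open). A call has exactly 10 rows; each row shifts and turns the commanded pose from where the row before left it; what a row does not reach is not made up. A row lasts 1/10 s, in which the tool goes at most 50 mm and 8.59 degrees, less where a joint would pass 70% of its speed; a pose out of reach is approached as far as the arm can. A call with a number of a shift or a turn outside -1 to 1 is refused whole. A call with a gripper value outside its range is refused whole. The fingers move at their own pace and stop on an object; FORCE is the grip in N (left out, the last holds). Time passes only in rows, so rows that do not move let the fingers close, or fill a call up. It gives the time, the measured TCP pose, the force and the opening at its end, in the units of the state.
- bot.get_obs(): the state, without advancing time (a new reading comes with each control period).
- camera(name): name is "scene" or "top"; returns a dict with "frame" (420x560x3 uint8, red, green, blue), "range_z" (420x560 float32, m along the optical axis (not along the pixel's ray), 0 where there is no reading), "fx", "fy", "cx", "cy" (pixels), "k1" (the pictures are not rectified: a ray, as slopes to the right and down, at radius r is drawn at 1 + k1 r^2 times it, then the intrinsics apply), "extrinsics" (4x4, takes a point from world to camera coordinates). Camera axes: x right, y up, looking along -z (the intrinsics and any distortion apply to the point x, -y, -z); pixel columns grow to the right and rows downward; lengths in m; the calibration is good to about 2 mm. A picture is of the moment at which its call begins.
- ticket.job_done(): hands the job in, once; it reports no verdict.
The state is a dict: "time": time; "q": joint angles; "qd": joint speeds; "joint_efforts": joint torques, N m; "ee_pos": TCP position; "tcp_rot": TCP orientation; "wrist_force": force on the tool from outside, world axes, zero at the start; "torque": the same for the moment, N m; "opening": finger opening in m.
Only numpy, scipy, OpenCV 4.12 (cv2) and the standard library are available. Lean on these libraries where they do the work, as an engineer would, in place of code of your own. Each camera call takes 0.05 s, during which the arm holds its last target.

## Working session

There is one attempt and no reset: what is moved stays moved. The work goes in short steps, Python scripts to look and compute and a shell command to move; the robot and the scene stay as the last step left them, time stands still between calls to the robot, and variables do not carry over. Pictures are saved under pics/ and viewed, and the job is handed in when it is done.

```bash
ls; mkdir -p pics
python3 - <<'E'
from workcell import bot,camera
import cv2,numpy as np
print(bot.get_obs())
for n in("scene","top"):
    c=camera(n); cv2.imwrite(f"pics/{n}0.png",c["frame"][:,:,::-1]); np.savez(f"{n}0.npz",**c)
    print(n,c["fx"],c["fy"],c["cx"],c["cy"],c["k1"],np.round(c["extrinsics"],4).tolist())
E
```

```text
pics
{'time': 0.0, 'q': array([-6.45148757e+01,  5.01176363e+00,  1.00353982e+01,  9.50990541e+01,
        2.11790194e-04,  9.00000241e+01]), 'qd': array([ 0.06058443,  0.04113476, -0.0255977 , -0.04746339,  0.02034726,
       -0.12714174]), 'joint_efforts': array([ 1.25582017e-03, -5.20383167e+01,  4.64807475e+01,  1.61452655e-02,
        1.11858000e-05,  2.44199285e-06]), 'ee_pos': array([ 0.23655889, -0.49628514,  0.23058515]), 'tcp_rot': array([-1.79924580e+02, -2.11758316e-04,  2.54851000e+01]), 'wrist_force': array([ 0.23694428, -0.26581719,  0.43780286]), 'torque': array([-0.00330578, -0.01488864,  0.08373594]), 'opening': 0.08553060713595113}
scene 503.751131059441 503.751131059441 277.8557952570268 208.83619342540464 -0.17876411122701097 [[0.4598, 0.888, -0.0049, -0.2513], [-0.642, 0.3362, 0.6891, 0.3085], [0.6136, -0.3137, 0.7246, -1.3626], [0.0, 0.0, 0.0, 1.0]]
top 412.07495691547837 412.07495691547837 279.0393924515748 208.78336687051439 -0.11913137596068049 [[-0.0171, -0.9997, 0.0165, 0.0021], [0.996, -0.0156, 0.0876, -0.5431], [-0.0873, 0.0179, 0.996, -0.8182], [0.0, 0.0, 0.0, 1.0]]
```

View pics/scene0.png

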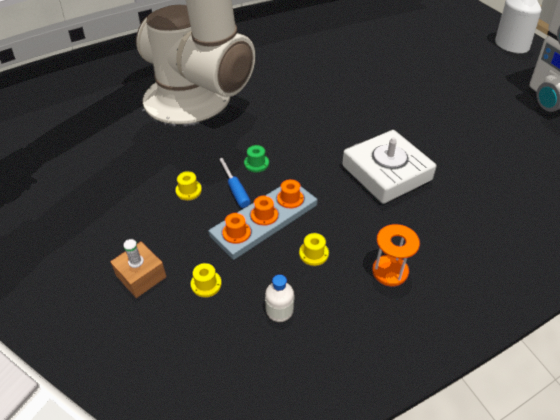

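View pics/top0.png

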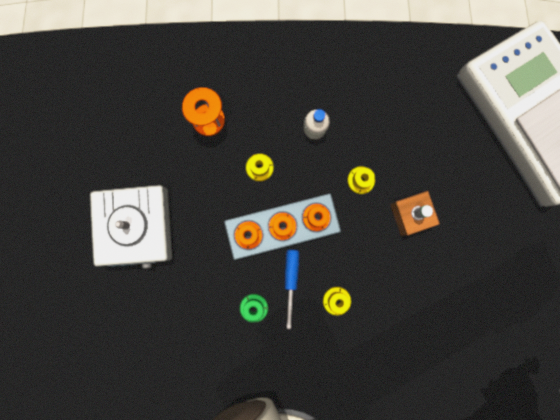

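```bash
cat > h.py <<'E'
import numpy as np,cv2
def load(f): return dict(np.load(f))
def undist(c,uv):
    uv=np.asarray(uv,float).reshape(-1,2)
    K=np.array([[c["fx"],0,c["cx"]],[0,c["fy"],c["cy"]],[0,0,1]],float)
    return cv2.undistortPoints(uv.reshape(-1,1,2),K,np.array([float(c["k1"]),0,0,0])).reshape(-1,2)
def ray(c,uv):
    s=undist(c,uv); E=np.asarray(c["extrinsics"]);R=E[:3,:3];t=E[:3,3]
    d=np.c_[s[:,0],-s[:,1],-np.ones(len(s))]
    return -R.T@t, d@R
def plane(c,uv,z):
    o,d=ray(c,uv); return o+d*((z-o[2])/d[:,2])[:,None]
def cloud(c):
    h,w=c["range_z"].shape; v,u=np.mgrid[:h,:w]
    o,d=ray(c,np.c_[u.ravel(),v.ravel()])
    return (o+d*c["range_z"].ravel()[:,None]).reshape(h,w,3)
def proj(c,P):
    E=np.asarray(c["extrinsics"]);q=np.atleast_2d(P)@E[:3,:3].T+E[:3,3]
    x=q[:,0]/-q[:,2];y=-q[:,1]/-q[:,2];k=1+float(c["k1"])*(x*x+y*y)
    return np.c_[c["fx"]*x*k+c["cx"],c["fy"]*y*k+c["cy"]]
E
python3 - <<'E'
from h import *
for n in("scene","top"):
    c=load(n+"0.npz"); P=cloud(c); f=c["frame"]
    hsv=cv2.cvtColor(f,cv2.COLOR_RGB2HSV); v=c["range_z"]>0
    print(n,"table z",np.median(P[200:380,200:400][v[200:380,200:400]][:,2]))
    H,S,V=cv2.split(hsv)
    ms={"orange":(H>4)&(H<16)&(S>220)&(V>120),"yellow":(H>24)&(H<34)&(S>150)&(V>80),"green":(H>45)&(H<80)&(S>120)&(V>50),"blue":(H>100)&(H<120)&(S>180)&(V>60),"rack":(H>90)&(H<115)&(S>30)&(S<130)&(V>70),"wood":(H>5)&(H<16)&(S>120)&(S<=225)&(V>50)}
    for k,m in ms.items():
        N,L,st,ce=cv2.connectedComponentsWithStats(m.astype(np.uint8))
        for i in range(1,N):
            if st[i,4]>40:
                q=P[(L==i)&v]; 
                if len(q)>5: print(k,ce[i].round(1),st[i,4],"mean",q.mean(0).round(3),"z5-95",np.percentile(q[:,2],[5,50,95]).round(3))
E
python3 - <<'E'
import cv2
a=cv2.imread('pics/top0.png');b=cv2.imread('pics/scene0.png')
cv2.imwrite('pics/c1.png',cv2.resize(a[190:270,220:350],None,fx=6,fy=6,interpolation=2))
cv2.imwrite('pics/c2.png',cv2.resize(a[180:250,385:445],None,fx=8,fy=8,interpolation=2))
cv2.imwrite('pics/c3.png',cv2.resize(b[225:300,100:175],None,fx=8,fy=8,interpolation=2))
cv2.imwrite('pics/c4.png',cv2.resize(a[175:275,80:180],None,fx=6,fy=6,interpolation=2))
E
```

```text
scene table z -0.0006218871232690493
orange [290.  194.9] 470 mean [0.5   0.053 0.035] z5-95 [0.018 0.035 0.053]
orange [263.5 212.4] 453 mean [ 0.519 -0.018  0.034] z5-95 [0.018 0.034 0.052]
orange [235. 220.] 80 mean [ 0.522 -0.081  0.046] z5-95 [0.034 0.049 0.053]
orange [236.2 233. ] 378 mean [ 0.54  -0.088  0.03 ] z5-95 [0.017 0.026 0.051]
orange [391.6 263.1] 820 mean [0.74  0.14  0.026] z5-95 [0.001 0.008 0.093]
orange [397.6 238.9] 66 mean [0.73  0.15  0.079] z5-95 [-0.001  0.092  0.094]
yellow [187.4 185.6] 595 mean [ 0.358 -0.124  0.019] z5-95 [-0.002  0.019  0.039]
yellow [313.8 249.2] 758 mean [0.64  0.03  0.021] z5-95 [0.    0.021 0.04 ]
yellow [205. 280.] 832 mean [ 0.61  -0.183  0.021] z5-95 [-0.001  0.021  0.04 ]
green [256.  158.8] 541 mean [0.347 0.047 0.019] z5-95 [-0.001  0.017  0.04 ]
blue [556.1  59.8] 91 mean [0.467 0.894 0.139] z5-95 [0.124 0.139 0.157]
blue [238.6 192. ] 358 mean [ 0.428 -0.033  0.02 ] z5-95 [0.008 0.022 0.026]
blue [279.1 281.5] 160 mean [ 0.718 -0.086  0.089] z5-95 [0.084 0.093 0.096]
rack [261.9 224.9] 1726 mean [ 0.529 -0.026  0.012] z5-9
[... 1049 characters left out ...]
[0.002 0.024 0.027]
rack [314.7 224.1] 602 mean [ 0.511 -0.08   0.017] z5-95 [0.001 0.018 0.021]
rack [295.4 204.9] 67 mean [ 0.551 -0.041  0.017] z5-95 [0.002 0.018 0.021]
rack [265.1 213.1] 66 mean [0.535 0.022 0.018] z5-95 [0.016 0.019 0.022]
wood [187.3 104.7] 54 mean [0.775 0.188 0.001] z5-95 [-0.002  0.001  0.003]
wood [201.7 103.8] 41 mean [0.767 0.152 0.025] z5-95 [-0.002  0.002  0.093]
wood [413.6 213.9] 1204 mean [ 0.527 -0.281  0.038] z5-95 [0.001 0.045 0.048]
wood [315.5 216.1] 85 mean [ 0.528 -0.081  0.017] z5-95 [0.01  0.019 0.023]
wood [282.2 225.4] 98 mean [ 0.509 -0.013  0.019] z5-95 [0.011 0.021 0.023]
wood [247.6 234.6] 99 mean [0.491 0.058 0.02 ] z5-95 [0.01  0.021 0.024]
```

View pics/c1.png

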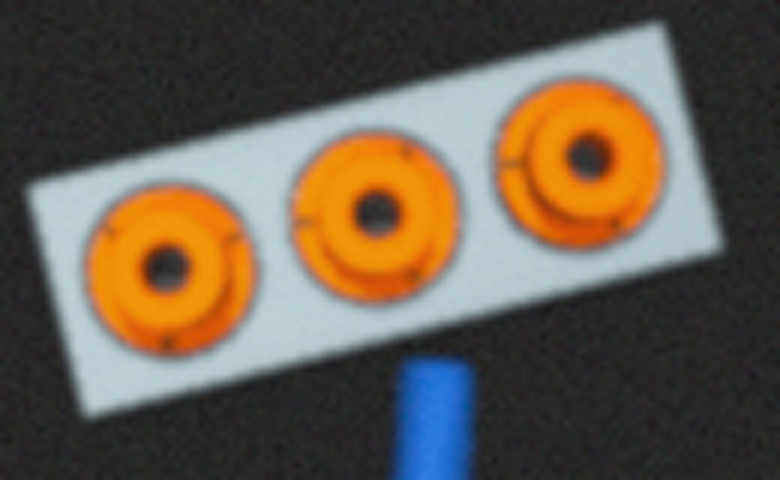

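View pics/c2.png

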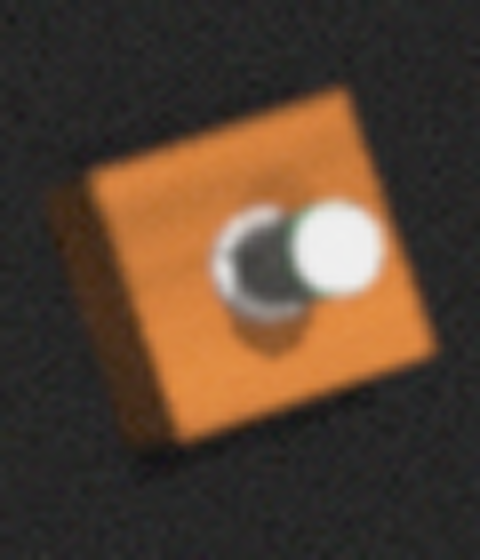

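View pics/c3.png

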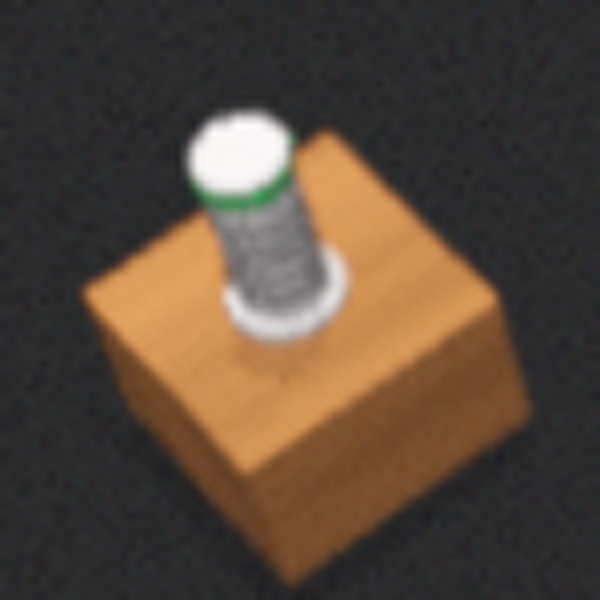

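View pics/c4.png

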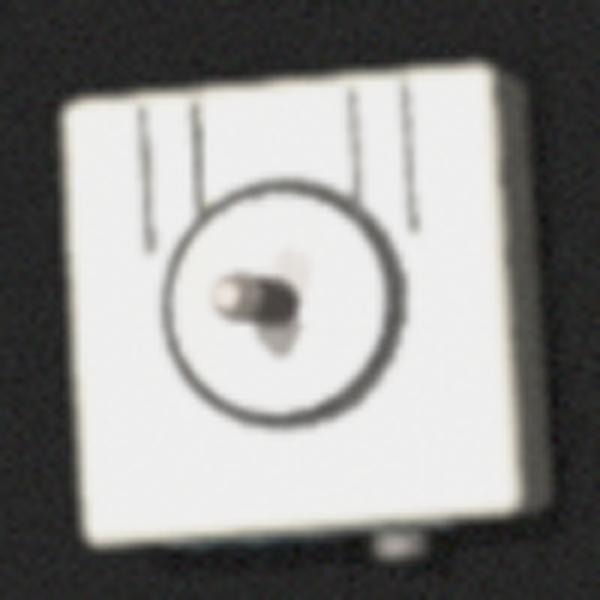

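Run:
```python
from h import *
C={n:load(n+"0.npz") for n in("scene","top")}
for n,c in C.items():
    f=c["frame"]; hsv=cv2.cvtColor(f,cv2.COLOR_RGB2HSV); H,S,V=cv2.split(hsv); P=cloud(c)
    print(n)
    # bores: contour holes of orange region, gray threshold in red channel, subpixel via upsampling
    seeds={"scene":[(235,222),(263.5,203),(290.5,186)],"top":[(247.6,234.5),(282.6,225.3),(318,216)]}[n]
    for s in seeds:
        pr=plane(c,[s],.053)[0]
        x0,y0=int(s[0])-14,int(s[1])-14
        r=cv2.resize(f[y0:y0+29,x0:x0+29,0],None,fx=8,fy=8,interpolation=cv2.INTER_CUBIC)
        m=(r<130).astype(np.uint8)
        N,L,st,ce=cv2.connectedComponentsWithStats(m,connectivity=4)
        i=min(range(1,N),key=lambda i:np.hypot(*(ce[i]-[116,116]))if st[i,4]>300 else 1e9)
        uv=(ce[i]+.5)/8-.5+[x0,y0]
        w=st[i,2:4]/8
        print(" bore",uv.round(2),"size px",w,"xy",plane(c,[uv],.053)[0].round(4))
        # hub top from depth
        m3=(abs(P[...,2]-.053)<.004)&(np.hypot(P[...,0]-pr[0],P[...,1]-pr[1])<.024)
        q=P[m3]; (cx,cy),rr=cv2.minEnclosingCircle(q[:,:2].astype(np.float32)); print("   hub depth",len(q),q.mean(0).round(4),round(cx,4),round(cy,4),round(rr,4))
    # gauge top white disc
    s={"scene":(130,245),"top":(427,211)}[n]
    x0,y0=int(s[0])-10,int(s[1])-10
    r=cv2.resize(f[y0:y0+21,x0:x0+21],None,fx=8,fy=8,interpolation=cv2.INTER_CUBIC)
    m=(r.min(2)>170).astype(np.uint8)
    N,L,st,ce=cv2.connectedComponentsWithStats(m,connectivity=4)
    for i in range(1,N):
        if st[i,4]>400:
            uv=(ce[i]+.5)/8-.5+[x0,y0]; print(" gtop",uv.round(2),st[i,2:4]/8,plane(c,[uv],.097)[0].round(4))
    # stand top from wood depth
    m=(abs(P[...,2]-.045)<.003)&(H>5)&(H<20)&(S>100)&(np.hypot(P[...,0]-.53,P[...,1]+.285)<.07)
    box=cv2.minAreaRect(P[m][:,:2].astype(np.float32)); print(" stand",np.round(box[0],4),np.round(box[1],4),box[2])
    m=(abs(P[...,2]-.055)<.004)&(np.hypot(P[...,0]-.52,P[...,1]-.3)<.12)&(V>120)
    box=cv2.minAreaRect(P[m][:,:2].astype(np.float32)); print(" rotator",np.round(box[0],4),np.round(box[1],4),box[2])
    m=(P[...,2]>.075)&(P[...,2]<.112)&(np.hypot(P[...,0]-.52,P[...,1]-.3)<.05)
    print(" spindle pts",m.sum(),P[m].mean(0).round(4),P[m].max(0).round(4))
    m=(abs(P[...,2]-.018)<.003)&(H>85)&(H<115)&(S<130)&(np.hypot(P[...,0]-.51,P[...,1]+.015)<.14)
    box=cv2.minAreaRect(P[m][:,:2].astype(np.float32)); print(" rack",np.round(box[0],4),np.round(box[1],4),box[2])
b=cv2.cvtColor(C["scene"]["frame"],cv2.COLOR_RGB2BGR)
cv2.imwrite('pics/c5.png',cv2.resize(b[120:205,335:445],None,fx=7,fy=7,interpolation=2))
```

```text
scene
 bore [228.42 211.82] size px [23.625 14.5  ] xy [ 0.5016 -0.0859  0.053 ]
   hub depth 202 [ 0.5277 -0.0843  0.0517] 0.5264 -0.0837 0.0201
 bore [257.71 193.51] size px [27.375 16.5  ] xy [ 0.4823 -0.0126  0.053 ]
   hub depth 200 [ 0.5095 -0.0134  0.0517] 0.5089 -0.0125 0.021
 bore [289.98 177.61] size px [29.    17.625] xy [0.471  0.0681 0.053 ]
   hub depth 180 [0.4927 0.0562 0.0519] 0.4917 0.0564 0.0211
 gtop [129.43 243.84] [12.125  9.625] [ 0.5308 -0.2871  0.097 ]
 stand [ 0.5299 -0.2873] [0.0743 0.0703] 16.46617317199707
 rotator [0.5147 0.2946] [0.1508 0.1514] 4.841749668121338
 spindle pts 102 [0.5169 0.2921 0.093 ] [0.5229 0.302  0.108 ]
 rack [ 0.5087 -0.0128] [0.0829 0.2245] 13.585302352905273
top
 bore [247.23 234.29] size px [7.125 6.875] xy [0.4912 0.057  0.053 ]
   hub depth 261 [0.4914 0.0562 0.0533] 0.4915 0.0562 0.02
 bore [282.34 225.12] size px [7.   6.75] xy [ 0.5081 -0.0122  0.053 ]
   hub depth 258 [ 0.5089 -0.0131  0.0532] 0.5089 -0.0133 0.02
 bore [317.7  215.84] size px [6.75  6.625] xy [ 0.5253 -0.0823  0.053 ]
   hub depth 250 [ 0.5259 -0.0827  0.0532] 0.5258 -0.0831 0.0197
 gtop [426.74 210.59] [10.875 11.125] [ 0.5288 -0.2869  0.097 ]
 stand [ 0.5293 -0.2869] [0.0702 0.0719] 17.159841537475586
 rotator [0.5119 0.2947] [0.1485 0.1493] 3.882429599761963
 spindle pts 92 [0.512  0.2926 0.0964] [0.52   0.3035 0.1082]
 rack [ 0.5086 -0.0128] [0.0804 0.2228] 13.778153419494629
```

View pics/c5.png

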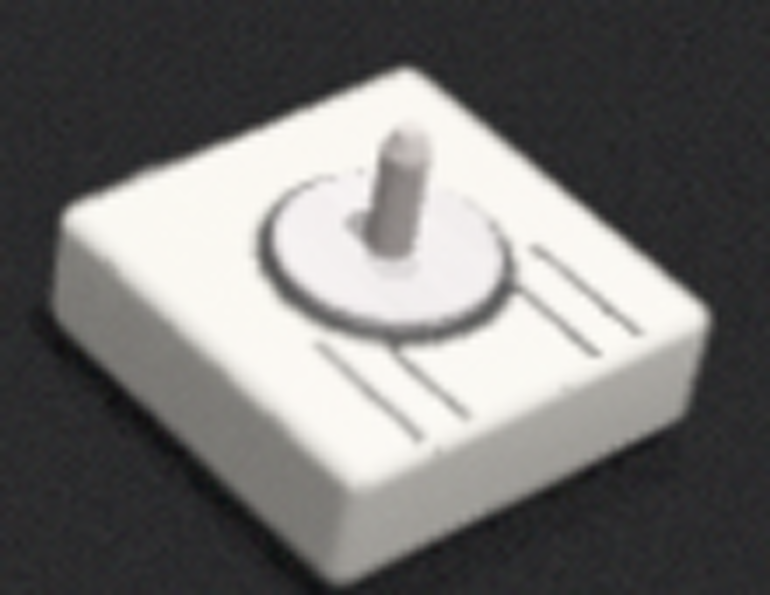

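Run:
```python
from h import *
C={n:load(n+"0.npz") for n in("scene","top")}
t,s=C["top"],C["scene"]
print(plane(t,[(118.4,224.3)],.105),plane(t,[(80+282/6-.4,175+302/6-.4)],.061))
print(plane(s,[(335+408/7-.4,120+135/7-.4)],.105))
for n,c in C.items():
    P=cloud(c);z=P[...,2];near=np.hypot(P[...,0]-.515,P[...,1]-.294)<.05
    for lo,hi in((.059,.0645),(.07,.08),(.08,.09),(.09,.1),(.1,.112)):
        m=near&(z>lo)&(z<hi); q=P[m]; print(n,lo,m.sum(),q.mean(0).round(4) if len(q) else 0)
    # spindle pixel axis: project candidates
    for X in((.512,.2945),(.514,.2945),(.513,.2935),(.513,.2955)):
        print(X,proj(c,[(X[0],X[1],.107),(X[0],X[1],.061)]).round(1).tolist())
    m=near&(abs(z-.0615)<.0035)
    (a,b),r=cv2.minEnclosingCircle(P[m][:,:2].astype(np.float32)); print(a,b,r)
```

```text
[[0.51157899 0.29443992 0.105     ]] [[0.51256353 0.2943933  0.061     ]]
[[0.51432577 0.29431414 0.105     ]]
scene 0.059 377 [0.5173 0.2939 0.0607]
scene 0.07 27 [0.5173 0.2903 0.0746]
scene 0.08 29 [0.5182 0.2916 0.0851]
scene 0.09 35 [0.5172 0.2917 0.0959]
scene 0.1 27 [0.5149 0.2943 0.1041]
(0.512, 0.2945) [[392.4, 137.5], [389.3, 153.9]]
(0.514, 0.2945) [[393.0, 138.0], [389.8, 154.5]]
(0.513, 0.2935) [[392.4, 137.9], [389.2, 154.3]]
(0.513, 0.2955) [[393.1, 137.7], [389.9, 154.1]]
0.5198494791984558 0.2947116792201996 0.043307557702064514
top 0.059 876 [0.512  0.2942 0.0616]
top 0.07 15 [0.5121 0.2896 0.0749]
top 0.08 17 [0.5117 0.2901 0.0854]
top 0.09 23 [0.5116 0.2924 0.0968]
top 0.1 43 [0.5122 0.2943 0.1047]
(0.512, 0.2945) [[118.0, 224.0], [126.5, 225.2]]
(0.514, 0.2945) [[118.0, 222.9], [126.6, 224.2]]
(0.513, 0.2935) [[118.5, 223.5], [127.0, 224.7]]
(0.513, 0.2955) [[117.5, 223.5], [126.1, 224.7]]
0.516089677810669 0.29347601532936096 0.04960924759507179
```

```bash
python3 -m jog '{"turn":[[0,0,0.977],[0,0,0.977],[0,0,0.977],[0,0,0.977],[0,0,0.977],[0,0,0.977],[0,0,0.977],[0,0,0.977],[0,0,0.977],[0,0,0.977]],"delta_pos":[[0.586,0.418,-0.16],[0.586,0.418,-0.16],[0.586,0.418,-0.16],[0.586,0.418,-0.16],[0.586,0.418,-0.16],[0.586,0.418,-0.16],[0.586,0.418,-0.16],[0.586,0.418,-0.16],[0.586,0.418,-0.16],[0.586,0.418,-0.16]],"hand":[0.2,0.2,0.2,0.2,0.2,0.2,0.2,0.2,0.2,0.2]}' 30; python3 -c "
from workcell import bot;print(bot.get_obs()['q'])"
```

```text
time: 1.1
ee_pos: [0.5306, -0.2863, 0.1506]
tcp_rot: [-180.0, -0.0, 104.0]
wrist_force: [0.9, -0.1, 0.0]
opening: 0.0513
[-2.83511566e+01  1.14252206e+01  8.33513462e+00  8.69452700e+01
 -2.00615122e-03  4.76761165e+01]
```

```bash
python3 -m jog '{"turn":[[0,0,0],[0,0,0],[0,0,0],[0,0,0],[0,0,0],[0,0,0],[0,0,0],[0,0,0],[0,0,0],[0,0,0]],"delta_pos":[[-0.008,-0.007,-0.3],[-0.008,-0.007,-0.4],[0,0,-0.4],[0,0,-0.3],[0,0,-0.25],[0,0,-0.16],[0,0,0],[0,0,0],[0,0,0],[0,0,0]],"hand":[0.2,0.2,0.2,0.2,0.2,0.2,0.2,-1,-1,-1]}' 30
```

```text
time: 2.1
ee_pos: [0.5293, -0.2885, 0.0618]
tcp_rot: [179.9, 0.1, 103.6]
wrist_force: [-0.8, 0.3, 2.6]
opening: 0.0212
```

Run:
```python
from h import *
from workcell import bot,camera
o=bot.get_obs();print(o['ee_pos'],o['wrist_force'],o['opening'])
for n in("scene",):
    c=camera(n); cv2.imwrite("pics/g1.png",cv2.resize(c["frame"][190:310,60:220,::-1],None,fx=5,fy=5))
```

```text
[ 0.52928568 -0.2884636   0.06179278] [-0.81646171  0.32674215  2.64541307] 0.02119507449327676
```

View pics/g1.png

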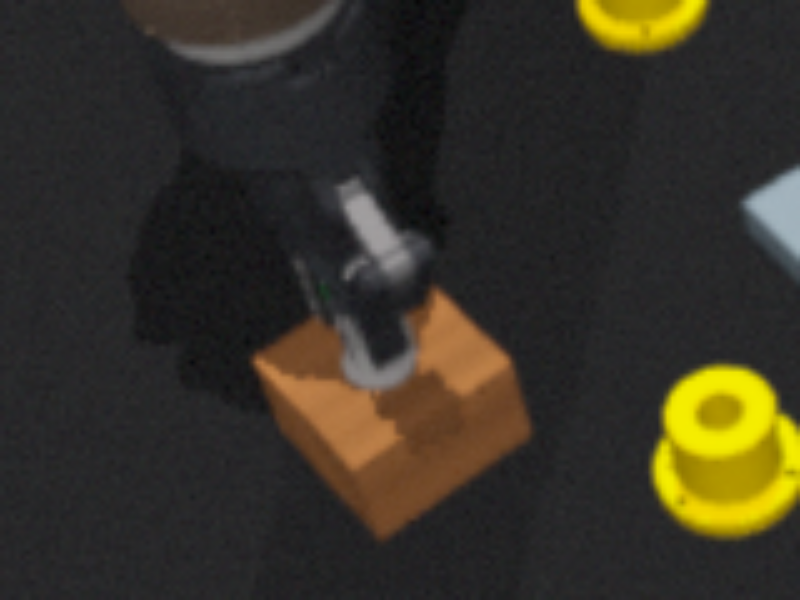

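```bash
python3 -m jog '{"turn":[[0,0,0],[0,0,0],[0,0,0],[0,0,0],[0,0,0],[0,0,0],[0,0,0],[0,0,0],[0,0,0],[0,0,0]],"delta_pos":[[0,0,0],[0,0,0.1],[0,0,0.2],[0,0,0.2],[0,0,0.2],[0,0,0.2],[0,0,0.2],[0,0,0.1],[0,0,0],[0,0,0]],"hand":[-1,-1,-1,-1,-1,-1,-1,-1,-1,-1]}' 40
python3 - <<'E'
from h import *
from workcell import bot,camera
for i in range(4):
    c=camera(("scene","top")[i%2]); o=bot.get_obs();print(o['time'],o['ee_pos'].round(4),o['tcp_rot'].round(2),o['wrist_force'].round(2),o['torque'].round(3),o['opening'])
    if i<2: cv2.imwrite(f"pics/l{i}.png",cv2.resize(c["frame"][150:310,60:260,::-1] if i==0 else c["frame"][130:270,300:500,::-1],None,fx=4,fy=4)); np.savez(f"l{i}.npz",**c)
E
```

```text
time: 3.15
ee_pos: [0.5288, -0.2881, 0.1205]
tcp_rot: [-180.0, -0.0, 103.6]
wrist_force: [0.4, 0.3, -1.7]
opening: 0.0207
3.2 [ 0.5287 -0.2881  0.1203] [-1.7997e+02 -3.0000e-02  1.0364e+02] [ 0.08 -0.04 -0.33] [ 0.036 -0.013 -0.018] 0.020573492483042605
3.25 [ 0.5286 -0.288   0.1202] [-1.7996e+02 -4.0000e-02  1.0365e+02] [-0.61 -0.66 -1.46] [ 0.014 -0.011  0.025] 0.020797215070739096
3.3 [ 0.5286 -0.2881  0.1201] [-1.7996e+02 -4.0000e-02  1.0364e+02] [ 0.28  0.27 -1.1 ] [ 0.047  0.059 -0.029] 0.020964448129906048
3.35 [ 0.5286 -0.2881  0.1202] [-1.7996e+02 -3.0000e-02  1.0364e+02] [ 0.22 -0.09 -1.63] [-0.003  0.017  0.03 ] 0.02112550878916654
```

View pics/l0.png

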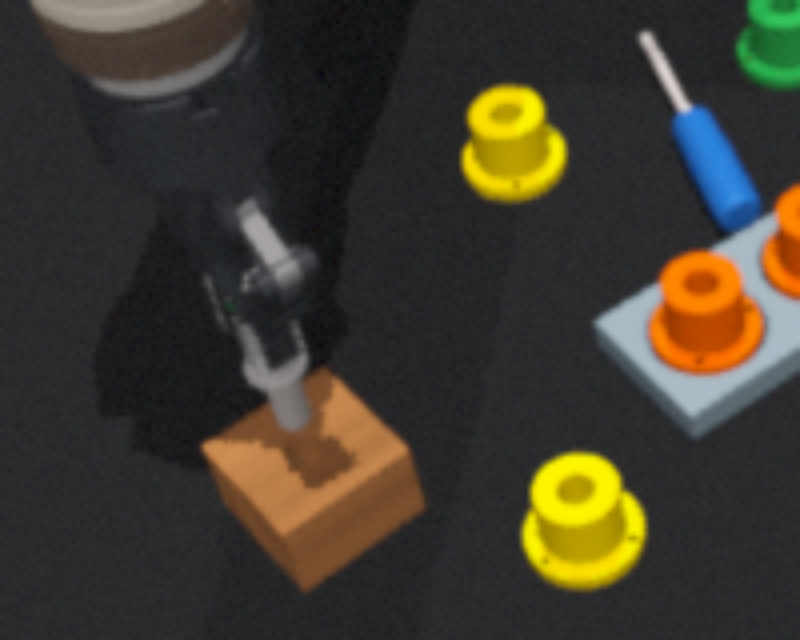

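View pics/l1.png

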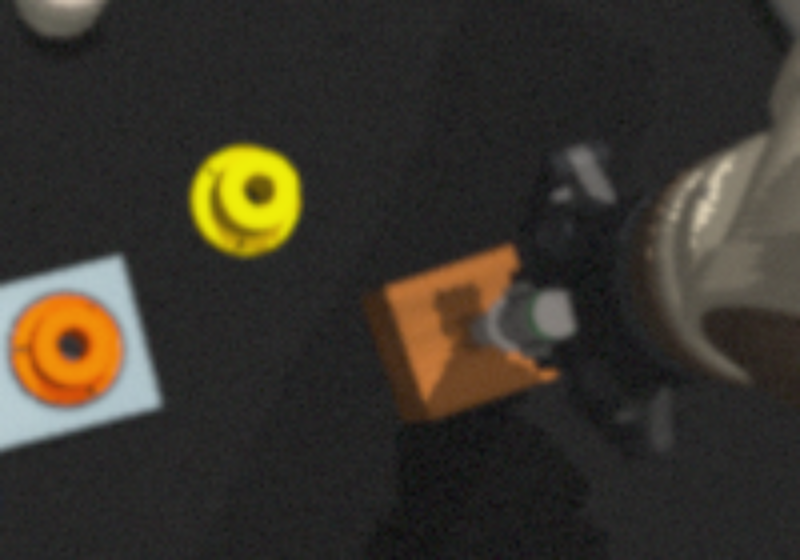

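Run:
```python
from h import *
s,t=load("l0.npz"),load("l1.npz")
for X in((.5287,-.2881),(.5298,-.287),(.5287,-.286),(.5307,-.2881)):
    print(X,"scene l0 px",((proj(s,[(*X,.066),(*X,.085),(*X,.104)])-[60,150])*4+1.5).round(0).tolist(),"top",((proj(t,[(*X,.066),(*X,.104),(*X,.156)])-[300,130])*4+1.5).round(0).tolist())
f=s["frame"]; cv2.imwrite("pics/l2.png",cv2.resize(f[230:270,110:155,::-1],None,fx=14,fy=14,interpolation=2))
f=t["frame"]; cv2.imwrite("pics/l3.png",cv2.resize(f[190:230,405:455,::-1],None,fx=14,fy=14,interpolation=2))
for X in((.5287,-.2881),(.5298,-.287)):
    print(((proj(s,[(*X,.066),(*X,.085),(*X,.104)])-[110,230])*14+6.5).round(0).tolist(),((proj(t,[(*X,.066),(*X,.104),(*X,.156)])-[405,190])*14+6.5).round(0).tolist())
```

```text
(0.5287, -0.2881) scene l0 px [[291.0, 418.0], [282.0, 392.0], [272.0, 364.0]] top [[488.0, 329.0], [516.0, 323.0], [560.0, 313.0]]
(0.5298, -0.287) scene l0 px [[294.0, 419.0], [285.0, 392.0], [275.0, 365.0]] top [[486.0, 327.0], [514.0, 320.0], [558.0, 310.0]]
(0.5287, -0.286) scene l0 px [[295.0, 416.0], [286.0, 390.0], [277.0, 363.0]] top [[484.0, 329.0], [512.0, 323.0], [556.0, 313.0]]
(0.5307, -0.2881) scene l0 px [[292.0, 421.0], [283.0, 395.0], [274.0, 367.0]] top [[488.0, 325.0], [516.0, 318.0], [560.0, 308.0]]
[[320.0, 344.0], [287.0, 252.0], [254.0, 156.0]] [[239.0, 313.0], [339.0, 291.0], [492.0, 256.0]]
[[330.0, 347.0], [298.0, 255.0], [265.0, 159.0]] [[231.0, 306.0], [330.0, 283.0], [483.0, 248.0]]
```

View pics/l2.png

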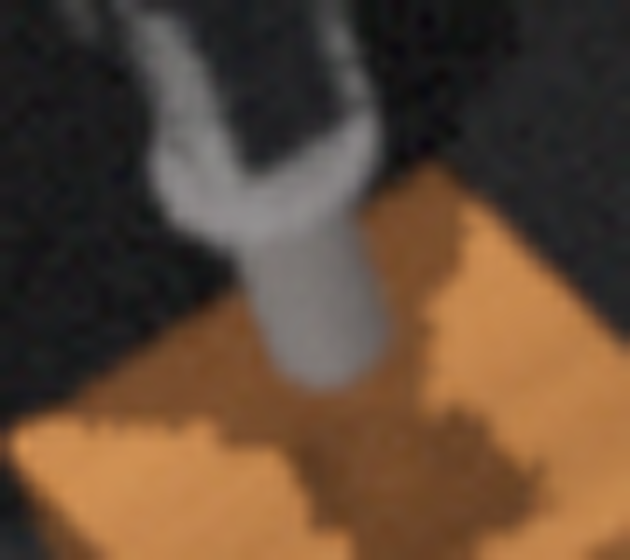

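View pics/l3.png

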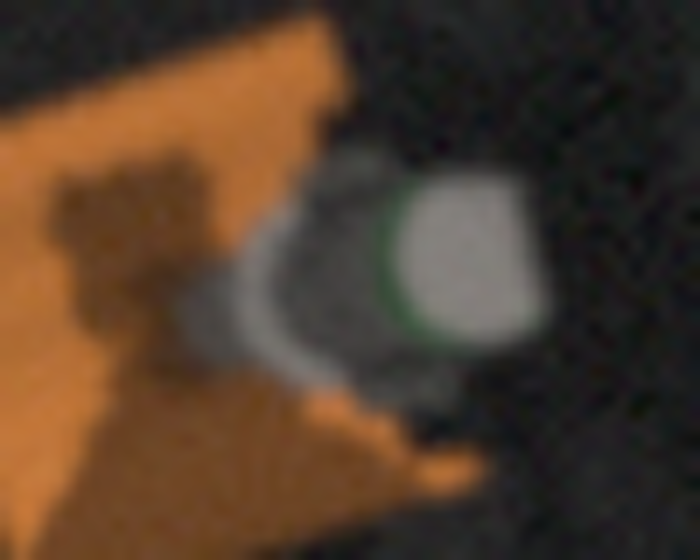

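```bash
python3 -m jog '{"turn":[[0,0,0],[0,0,0],[0,0,0],[0,0,0],[0,0,0],[0,0,0],[0,0,0],[0,0,0],[0,0,0],[0,0,0]],"delta_pos":[[-0.01,0.3,0],[-0.01,0.5,0],[-0.01,0.6,0],[-0.01,0.6,0],[-0.01,0.6,0],[-0.01,0.6,0],[0,0.55,0],[0,0.33,0],[0,0,0],[0,0,0]],"hand":[-1,-1,-1,-1,-1,-1,-1,-1,-1,-1]}' 40
python3 - <<'E'
from h import *
from workcell import bot,camera
s=camera("scene");t=camera("top");np.savez("m0.npz",**s);np.savez("m1.npz",**t)
o=bot.get_obs();print(o['time'],o['ee_pos'].round(4),o['tcp_rot'].round(2),o['wrist_force'].round(2))
X=o['ee_pos'][:2]; x0,y0=210,190
f=s["frame"]; cv2.imwrite("pics/m2.png",cv2.resize(f[190:235,210:265,::-1],None,fx=14,fy=14,interpolation=2))
f=t["frame"]; cv2.imwrite("pics/m3.png",cv2.resize(f[195:235,295:350,::-1],None,fx=14,fy=14,interpolation=2))
z=o['ee_pos'][2]-.0545
print(((proj(s,[(*X,z),(*X,z+.02),(*X,z+.038)])-[210,190])*14+6.5).round(0).tolist(),((proj(t,[(*X,z),(*X,z+.038),(*X,z+.09)])-[295,195])*14+6.5).round(0).tolist())
E
```

```text
time: 4.35
ee_pos: [0.5257, -0.0837, 0.1208]
tcp_rot: [180.0, 0.0, 103.7]
wrist_force: [-0.0, -0.7, -0.4]
opening: 0.0208
4.45 [ 0.5257 -0.0846  0.1208] [-1.8000e+02  1.0000e-02  1.0362e+02] [ 0.62 -0.17 -0.98]
[[336.0, 356.0], [326.0, 256.0], [317.0, 162.0]] [[351.0, 288.0], [384.0, 267.0], [435.0, 235.0]]
```

View pics/m2.png

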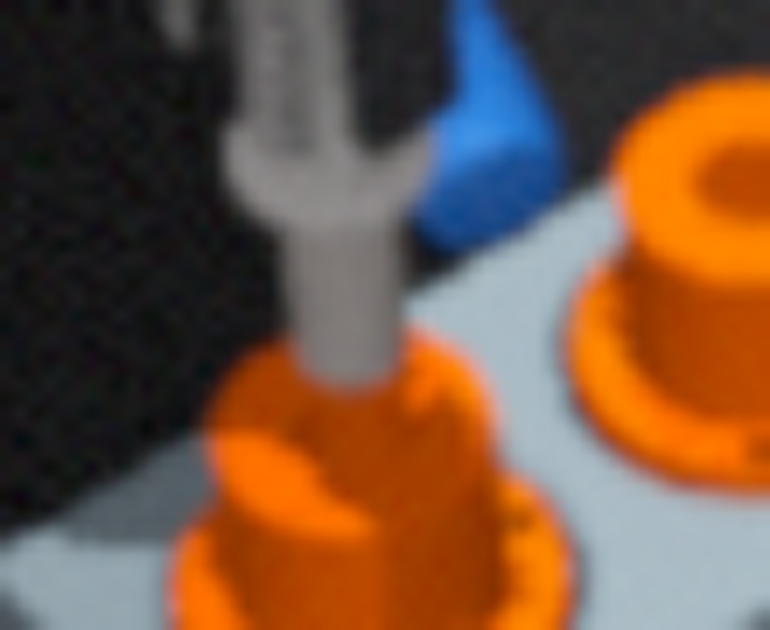

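View pics/m3.png

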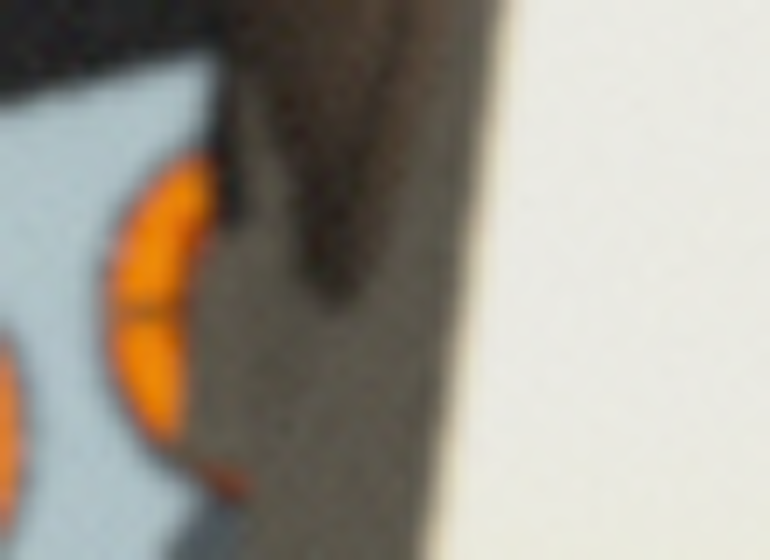

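Run:
```python
from h import *
s=load("m0.npz");f=s["frame"].astype(int)
for r in (207,209,211,213,214,215): print(r,"cols226-242",[tuple(f[r,c]) for c in range(228,242)])
for r in (219,220,221,222,223,224,226): 
    m=[(c,f[r,c,0]) for c in range(222,250)]; print(r,[v for _,v in m])
P=(.526,-.0832)
print(proj(s,[(*P,.053),(*P,.066),(*P,.08),(*P,.045)]))
```

```text
207 cols226-242 [(np.int64(24), np.int64(26), np.int64(24)), (np.int64(42), np.int64(38), np.int64(36)), (np.int64(93), np.int64(89), np.int64(87)), (np.int64(119), np.int64(114), np.int64(111)), (np.int64(125), np.int64(119), np.int64(118)), (np.int64(129), np.int64(123), np.int64(123)), (np.int64(127), np.int64(122), np.int64(121)), (np.int64(125), np.int64(121), np.int64(120)), (np.int64(122), np.int64(114), np.int64(115)), (np.int64(112), np.int64(106), np.int64(104)), (np.int64(77), np.int64(73), np.int64(71)), (np.int64(42), np.int64(39), np.int64(42)), (np.int64(19), np.int64(30), np.int64(54)), (np.int64(21), np.int64(45), np.int64(85))]
209 cols226-242 [(np.int64(18), np.int64(16), np.int64(17)), (np.int64(33), np.int64(33), np.int64(33)), (np.int64(84), np.int64(81), np.int64(78)), (np.int64(115), np.int64(109), np.int64(108)), (np.int64(125), np.int64(118), np.int64(116)), (np.int64(127), np.int64(121), np.int64(119)), (np.int64(128), np.int64(122), np.int64(121)), (np.int64(124), np.int64(118), np.int64(116)), (np.int64(122), np.int64(117), np.int64(114)), (np.int64(114),
[... 5233 characters left out ...]
nt64(166), np.int64(166), np.int64(166), np.int64(168), np.int64(167), np.int64(161), np.int64(186), np.int64(219), np.int64(209), np.int64(175), np.int64(162)]
226 [np.int64(85), np.int64(97), np.int64(127), np.int64(145), np.int64(160), np.int64(192), np.int64(224), np.int64(243), np.int64(250), np.int64(252), np.int64(252), np.int64(245), np.int64(236), np.int64(211), np.int64(179), np.int64(167), np.int64(168), np.int64(169), np.int64(167), np.int64(165), np.int64(158), np.int64(150), np.int64(145), np.int64(163), np.int64(193), np.int64(205), np.int64(217), np.int64(190)]
[[234.7314471  219.48288213]
 [234.27668704 214.92122879]
 [233.77840379 209.90779935]
 [235.00756694 222.24620207]]
```

```bash
python3 -m jog '{"turn":[[0,0,0],[0,0,0],[0,0,0],[0,0,0],[0,0,0],[0,0,0],[0,0,0],[0,0,0],[0,0,0],[0,0,0]],"delta_pos":[[0,0,-0.06],[0,0,-0.06],[0,0,-0.06],[0,0,-0.04],[0,0,-0.02],[0,0,-0.02],[0,0,-0.02],[0,0,-0.02],[0,0,0],[0,0,0]],"hand":[-1,-1,-1,-1,-1,-1,-1,-1,-1,-1]}' 40
python3 - <<'E'
from h import *
from workcell import bot,camera
s=camera("scene")
o=bot.get_obs();print(o['time'],o['ee_pos'].round(4),o['tcp_rot'].round(2),o['wrist_force'].round(2),o['torque'].round(3))
f=s["frame"]; cv2.imwrite("pics/n2.png",cv2.resize(f[190:235,210:265,::-1],None,fx=14,fy=14,interpolation=2))
E
```

```text
time: 5.45
ee_pos: [0.5258, -0.0842, 0.1058]
tcp_rot: [180.0, 0.0, 103.6]
wrist_force: [-0.9, -1.2, -0.8]
opening: 0.0212
5.5 [ 0.5259 -0.0842  0.1059] [179.99   0.   103.64] [-0.45  0.34 -1.94] [-0.015  0.002 -0.067]
```

View pics/n2.png

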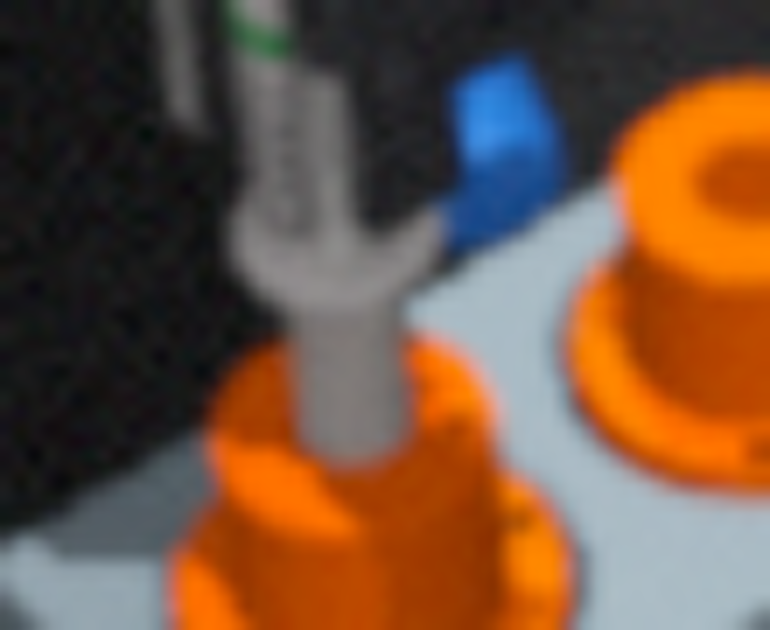

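```bash
python3 -m jog '{"turn":[[0,0,0],[0,0,0],[0,0,0],[0,0,0],[0,0,0],[0,0,0],[0,0,0],[0,0,0],[0,0,0],[0,0,0]],"delta_pos":[[0,0,-0.01],[0,0,-0.01],[0,0,-0.01],[0,0,-0.01],[0,0,-0.01],[0,0,-0.01],[0,0,0],[0,0,0],[0,0,0],[0,0,0]],"hand":[-1,-1,-1,-1,-1,-1,-1,-1,-1,-1]}' 40
```

```text
time: 6.5
ee_pos: [0.5259, -0.0842, 0.1028]
tcp_rot: [180.0, 0.0, 103.6]
wrist_force: [0.4, -0.5, -1.1]
opening: 0.0208
```

```bash
python3 -m jog '{"turn":[[0,0,0],[0,0,0],[0,0,0],[0,0,0],[0,0,0],[0,0,0],[0,0,0],[0,0,0],[0,0,0],[0,0,0]],"delta_pos":[[0,0,-0.01],[0,0,-0.01],[0,0,-0.01],[0,0,-0.01],[0,0,-0.01],[0,0,-0.01],[0,0,0],[0,0,0],[0,0,0],[0,0,0]],"hand":[-1,-1,-1,-1,-1,-1,-1,-1,-1,-1]}' 40
```

```text
time: 7.5
ee_pos: [0.5258, -0.0842, 0.0998]
tcp_rot: [180.0, -0.0, 103.6]
wrist_force: [-0.4, 0.3, -0.8]
opening: 0.0209
```

```bash
python3 -c "
from workcell import bot,camera
for i in range(2):
  print(bot.get_obs()['wrist_force'].round(2),bot.get_obs()['ee_pos'].round(4))
  camera('scene')"
```

```text
[-0.44  0.28 -0.81] [ 0.5258 -0.0842  0.0998]
[-0.08 -0.3  -1.75] [ 0.5258 -0.0842  0.0998]
```

```bash
python3 -m jog '{"turn":[[0,0,0],[0,0,0],[0,0,0],[0,0,0],[0,0,0],[0,0,0],[0,0,0],[0,0,0],[0,0,0],[0,0,0]],"delta_pos":[[0,0,-0.01],[0,0,-0.01],[0,0,-0.01],[0,0,-0.01],[0,0,-0.01],[0,0,-0.01],[0,0,0],[0,0,0],[0,0,0],[0,0,0]],"hand":[-1,-1,-1,-1,-1,-1,-1,-1,-1,-1]}' 40
```

```text
time: 8.6
ee_pos: [0.5258, -0.0842, 0.0968]
tcp_rot: [180.0, 0.0, 103.6]
wrist_force: [-0.2, 0.7, -1.6]
opening: 0.0209
```

```bash
python3 -m jog '{"turn":[[0,0,0],[0,0,0],[0,0,0],[0,0,0],[0,0,0],[0,0,0],[0,0,0],[0,0,0],[0,0,0],[0,0,0]],"delta_pos":[[0,0,-0.01],[0,0,-0.01],[0,0,-0.01],[0,0,-0.01],[0,0,-0.01],[0,0,-0.01],[0,0,0],[0,0,0],[0,0,0],[0,0,0]],"hand":[-1,-1,-1,-1,-1,-1,-1,-1,-1,-1]}' 40
```

```text
time: 9.6
ee_pos: [0.5259, -0.0842, 0.0938]
tcp_rot: [180.0, 0.0, 103.6]
wrist_force: [0.4, -0.4, -1.5]
opening: 0.0211
```

```bash
python3 -m jog '{"turn":[[0,0,0],[0,0,0],[0,0,0],[0,0,0],[0,0,0],[0,0,0],[0,0,0],[0,0,0],[0,0,0],[0,0,0]],"delta_pos":[[0,0,-0.01],[0,0,-0.01],[0,0,-0.01],[0,0,-0.01],[0,0,-0.01],[0,0,-0.01],[0,0,0],[0,0,0],[0,0,0],[0,0,0]],"hand":[-1,-1,-1,-1,-1,-1,-1,-1,-1,-1]}' 40
```

```text
time: 10.6
ee_pos: [0.5259, -0.0842, 0.0909]
tcp_rot: [180.0, 0.0, 103.6]
wrist_force: [-0.5, -0.3, 0.5]
opening: 0.0208
```

```bash
python3 -m jog '{"turn":[[0,0,0],[0,0,0],[0,0,0],[0,0,0],[0,0,0],[0,0,0],[0,0,0],[0,0,0],[0,0,0],[0,0,0]],"delta_pos":[[0,0,-0.01],[0,0,-0.01],[0,0,-0.01],[0,0,0],[0,0,0],[0,0,0],[0,0,0],[0,0,0],[0,0,0],[0,0,0]],"hand":[-1,-1,-1,-1,-1,-1,-1,-1,-1,-1]}' 40
```

```text
time: 11.6
ee_pos: [0.5259, -0.0842, 0.0894]
tcp_rot: [180.0, 0.0, 103.6]
wrist_force: [-1.0, 0.3, 4.6]
opening: 0.021
```

```bash
python3 -m jog '{"turn":[[0,0,0],[0,0,0],[0,0,0],[0,0,0],[0,0,0],[0,0,0],[0,0,0],[0,0,0],[0,0,0],[0,0,0]],"delta_pos":[[0,0,0.1],[0,0,0.25],[0,0,0.25],[0,0,0.04],[-0.07,0.28,0],[-0.1,0.41,0],[-0.1,0.41,0],[-0.074,0.3,0],[0,0,0],[0,0,0]],"hand":[-1,-1,-1,-1,-1,-1,-1,-1,-1,-1]}' 40
python3 - <<'E'
from h import *
from workcell import bot,camera
s=camera("scene");np.savez("p0.npz",**s)
o=bot.get_obs();print(o['time'],o['ee_pos'].round(4),o['tcp_rot'].round(2),o['wrist_force'].round(2))
f=s["frame"]; cv2.imwrite("pics/p2.png",cv2.resize(f[170:230,220:275,::-1],None,fx=10,fy=10,interpolation=2))
P=(.5089,-.013);print(proj(s,[(*P,.053),(*P,.066),(*P,.08)]))
for r in range(188,197): print(r,f[r,255:272].tolist() if 0 else [int(v) for v in f[r,254:276].min(1)])
E
```

```text
time: 12.6
ee_pos: [0.5086, -0.0138, 0.1212]
tcp_rot: [-180.0, 0.0, 103.7]
wrist_force: [0.4, -0.1, -0.3]
opening: 0.021
12.65 [ 0.5087 -0.0142  0.1212] [-1.8000e+02  1.0000e-02  1.0367e+02] [ 1.01  0.1  -0.53]
[[263.29662695 201.87178269]
 [263.12820159 197.28762519]
 [262.94376407 192.2543377 ]]
188 [29, 26, 16, 34, 47, 89, 118, 127, 125, 126, 127, 123, 116, 84, 58, 44, 40, 42, 42, 40, 45, 55]
189 [28, 25, 29, 26, 34, 73, 102, 113, 120, 120, 119, 116, 107, 78, 49, 43, 43, 46, 45, 55, 74, 100]
190 [27, 28, 29, 25, 33, 71, 101, 113, 117, 120, 118, 114, 107, 81, 46, 43, 44, 50, 66, 98, 133, 149]
191 [23, 28, 25, 25, 39, 70, 101, 115, 120, 121, 119, 115, 109, 79, 53, 44, 55, 93, 129, 150, 161, 166]
192 [28, 26, 22, 29, 26, 68, 99, 113, 118, 119, 119, 113, 106, 79, 60, 65, 96, 140, 160, 165, 166, 169]
193 [29, 28, 26, 23, 35, 65, 99, 113, 119, 120, 119, 115, 108, 92, 97, 131, 150, 162, 169, 170, 169, 169]
194 [29, 28, 26, 32, 32, 58, 100, 114, 117, 120, 120, 113, 114, 117, 143, 162, 166, 169, 169, 169, 168, 168]
195 [27, 23, 29, 27, 26, 58, 96, 115, 119, 120, 121, 114, 111, 126, 160, 170, 169, 169, 169, 170, 170, 163]
196 [27, 22, 25, 30, 31, 56, 97, 114, 119, 121, 118, 114, 108, 108, 134, 164, 179, 171, 168, 170, 168, 160]
```

View pics/p2.png

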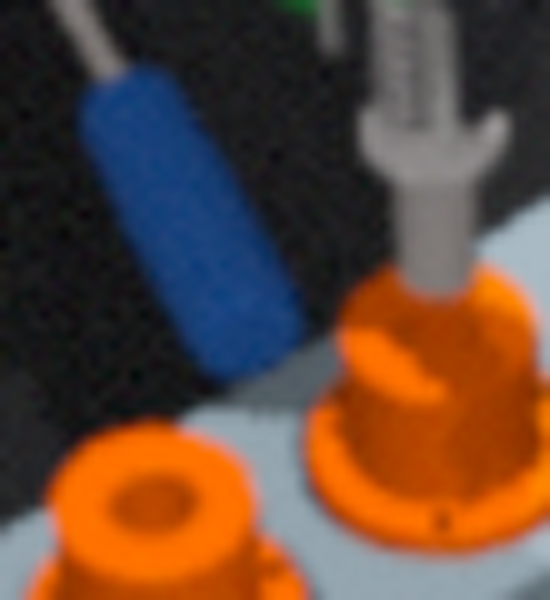

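```bash
python3 -m jog '{"turn":[[0,0,0],[0,0,0],[0,0,0],[0,0,0],[0,0,0],[0,0,0],[0,0,0],[0,0,0],[0,0,0],[0,0,0]],"delta_pos":[[0,0,-0.06],[0,0,-0.07],[0,0,-0.07],[0,0,-0.05],[0,0,-0.02],[0,0,-0.02],[0,0,-0.02],[0,0,-0.02],[0,0,0],[0,0,0]],"hand":[-1,-1,-1,-1,-1,-1,-1,-1,-1,-1]}' 40
```

```text
time: 13.65
ee_pos: [0.5087, -0.0142, 0.1048]
tcp_rot: [180.0, 0.0, 103.6]
wrist_force: [-0.4, -0.6, -1.7]
opening: 0.0209
```

```bash
python3 -m jog '{"turn":[[0,0,0],[0,0,0],[0,0,0],[0,0,0],[0,0,0],[0,0,0],[0,0,0],[0,0,0],[0,0,0],[0,0,0]],"delta_pos":[[0,0,-0.01],[0,0,-0.01],[0,0,-0.01],[0,0,-0.01],[0,0,-0.01],[0,0,-0.01],[0,0,-0.005],[0,0,0],[0,0,0],[0,0,0]],"hand":[-1,-1,-1,-1,-1,-1,-1,-1,-1,-1]}' 40
```

```text
time: 14.65
ee_pos: [0.5087, -0.0142, 0.1016]
tcp_rot: [180.0, 0.0, 103.6]
wrist_force: [0.7, 0.6, -0.8]
opening: 0.0211
```

```bash
python3 -c "
from workcell import bot
o=bot.get_obs();print(o['wrist_force'].round(1),o['torque'].round(3))"
```

```text
[ 0.7  0.6 -0.8] [-0.008  0.017  0.016]
```

```bash
python3 -m jog '{"turn":[[0,0,0],[0,0,0],[0,0,0],[0,0,0],[0,0,0],[0,0,0],[0,0,0],[0,0,0],[0,0,0],[0,0,0]],"delta_pos":[[0,0,-0.01],[0,0,-0.01],[0,0,-0.01],[0,0,-0.01],[0,0,-0.01],[0,0,-0.01],[0,0,0],[0,0,0],[0,0,0],[0,0,0]],"hand":[-1,-1,-1,-1,-1,-1,-1,-1,-1,-1]}' 40
```

```text
time: 15.65
ee_pos: [0.5087, -0.0142, 0.0986]
tcp_rot: [180.0, 0.0, 103.6]
wrist_force: [-0.3, 0.4, -1.6]
opening: 0.0213
```

```bash
python3 -m jog '{"turn":[[0,0,0],[0,0,0],[0,0,0],[0,0,0],[0,0,0],[0,0,0],[0,0,0],[0,0,0],[0,0,0],[0,0,0]],"delta_pos":[[0,0,-0.01],[0,0,-0.01],[0,0,-0.01],[0,0,-0.01],[0,0,-0.01],[0,0,-0.01],[0,0,0],[0,0,0],[0,0,0],[0,0,0]],"hand":[-1,-1,-1,-1,-1,-1,-1,-1,-1,-1]}' 40
```

```text
time: 16.65
ee_pos: [0.5086, -0.0142, 0.0955]
tcp_rot: [-180.0, 0.0, 103.6]
wrist_force: [-0.7, 0.0, -1.1]
opening: 0.0212
```

```bash
python3 -m jog '{"turn":[[0,0,0],[0,0,0],[0,0,0],[0,0,0],[0,0,0],[0,0,0],[0,0,0],[0,0,0],[0,0,0],[0,0,0]],"delta_pos":[[0,0,-0.01],[0,0,-0.01],[0,0,-0.01],[0,0,-0.01],[0,0,-0.01],[0,0,-0.01],[0,0,0],[0,0,0],[0,0,0],[0,0,0]],"hand":[-1,-1,-1,-1,-1,-1,-1,-1,-1,-1]}' 40
```

```text
time: 17.65
ee_pos: [0.5087, -0.0142, 0.0926]
tcp_rot: [180.0, 0.0, 103.6]
wrist_force: [-0.4, -0.3, -0.9]
opening: 0.0211
```

```bash
python3 -m jog '{"turn":[[0,0,0],[0,0,0],[0,0,0],[0,0,0],[0,0,0],[0,0,0],[0,0,0],[0,0,0],[0,0,0],[0,0,0]],"delta_pos":[[0,0,-0.01],[0,0,-0.01],[0,0,-0.01],[0,0,-0.01],[0,0,-0.01],[0,0,-0.01],[0,0,0],[0,0,0],[0,0,0],[0,0,0]],"hand":[-1,-1,-1,-1,-1,-1,-1,-1,-1,-1]}' 40
```

```text
time: 18.65
ee_pos: [0.5087, -0.0142, 0.0896]
tcp_rot: [180.0, -0.0, 103.6]
wrist_force: [0.9, -0.2, -0.3]
opening: 0.0211
```

```bash
python3 -m jog '{"turn":[[0,0,0],[0,0,0],[0,0,0],[0,0,0],[0,0,0],[0,0,0],[0,0,0],[0,0,0],[0,0,0],[0,0,0]],"delta_pos":[[0,0,-0.01],[0,0,-0.01],[0,0,-0.01],[0,0,-0.01],[0,0,0],[0,0,0],[0,0,0],[0,0,0],[0,0,0],[0,0,0]],"hand":[-1,-1,-1,-1,-1,-1,-1,-1,-1,-1]}' 40
```

```text
time: 19.65
ee_pos: [0.5087, -0.0142, 0.0876]
tcp_rot: [180.0, -0.0, 103.6]
wrist_force: [-0.4, -0.3, -1.4]
opening: 0.0211
```

Free here, past the depth where the first one stopped. I keep going in steps.

```bash
python3 -m jog '{"turn":[[0,0,0],[0,0,0],[0,0,0],[0,0,0],[0,0,0],[0,0,0],[0,0,0],[0,0,0],[0,0,0],[0,0,0]],"delta_pos":[[0,0,-0.01],[0,0,-0.01],[0,0,-0.01],[0,0,-0.01],[0,0,-0.01],[0,0,-0.01],[0,0,0],[0,0,0],[0,0,0],[0,0,0]],"hand":[-1,-1,-1,-1,-1,-1,-1,-1,-1,-1]}' 40
```

```text
time: 20.65
ee_pos: [0.5087, -0.0142, 0.0846]
tcp_rot: [180.0, 0.0, 103.6]
wrist_force: [0.7, -0.3, -0.9]
opening: 0.0212
```

```bash
python3 -m jog '{"turn":[[0,0,0],[0,0,0],[0,0,0],[0,0,0],[0,0,0],[0,0,0],[0,0,0],[0,0,0],[0,0,0],[0,0,0]],"delta_pos":[[0,0,-0.01],[0,0,-0.01],[0,0,-0.01],[0,0,-0.01],[0,0,-0.01],[0,0,-0.01],[0,0,0],[0,0,0],[0,0,0],[0,0,0]],"hand":[-1,-1,-1,-1,-1,-1,-1,-1,-1,-1]}' 40
```

```text
time: 21.65
ee_pos: [0.5087, -0.0142, 0.0816]
tcp_rot: [180.0, 0.0, 103.6]
wrist_force: [-0.1, 1.0, -1.3]
opening: 0.021
```

```bash
python3 -m jog '{"turn":[[0,0,0],[0,0,0],[0,0,0],[0,0,0],[0,0,0],[0,0,0],[0,0,0],[0,0,0],[0,0,0],[0,0,0]],"delta_pos":[[0,0,-0.01],[0,0,-0.01],[0,0,-0.01],[0,0,-0.01],[0,0,-0.01],[0,0,-0.01],[0,0,0],[0,0,0],[0,0,0],[0,0,0]],"hand":[-1,-1,-1,-1,-1,-1,-1,-1,-1,-1]}' 40
```

```text
time: 22.65
ee_pos: [0.5087, -0.0142, 0.0786]
tcp_rot: [180.0, 0.0, 103.6]
wrist_force: [0.1, -0.2, -1.4]
opening: 0.0209
```

```bash
python3 -m jog '{"turn":[[0,0,0],[0,0,0],[0,0,0],[0,0,0],[0,0,0],[0,0,0],[0,0,0],[0,0,0],[0,0,0],[0,0,0]],"delta_pos":[[0,0,-0.01],[0,0,-0.01],[0,0,-0.01],[0,0,-0.01],[0,0,-0.01],[0,0,-0.01],[0,0,0],[0,0,0],[0,0,0],[0,0,0]],"hand":[-1,-1,-1,-1,-1,-1,-1,-1,-1,-1]}' 40
```

```text
time: 23.65
ee_pos: [0.5086, -0.0142, 0.0756]
tcp_rot: [180.0, -0.0, 103.6]
wrist_force: [0.4, -0.6, -1.3]
opening: 0.0207
```

```bash
python3 -m jog '{"turn":[[0,0,0],[0,0,0],[0,0,0],[0,0,0],[0,0,0],[0,0,0],[0,0,0],[0,0,0],[0,0,0],[0,0,0]],"delta_pos":[[0,0,-0.02],[0,0,-0.02],[0,0,-0.02],[0,0,-0.02],[0,0,-0.01],[0,0,-0.01],[0,0,0],[0,0,0],[0,0,0],[0,0,0]],"hand":[-1,-1,-1,-1,-1,-1,-1,-1,-1,-1]}' 40
python3 - <<'E'
from h import *
from workcell import bot,camera
s=camera("scene")
o=bot.get_obs();print(o['time'],o['ee_pos'].round(4),o['wrist_force'].round(2))
f=s["frame"]; cv2.imwrite("pics/q2.png",cv2.resize(f[170:230,220:275,::-1],None,fx=10,fy=10,interpolation=2))
E
```

```text
time: 24.65
ee_pos: [0.5087, -0.0142, 0.0706]
tcp_rot: [180.0, 0.0, 103.6]
wrist_force: [0.3, 0.4, -1.6]
opening: 0.0207
24.7 [ 0.5087 -0.0142  0.0706] [ 0.5  -0.51 -0.99]
```

View pics/q2.png

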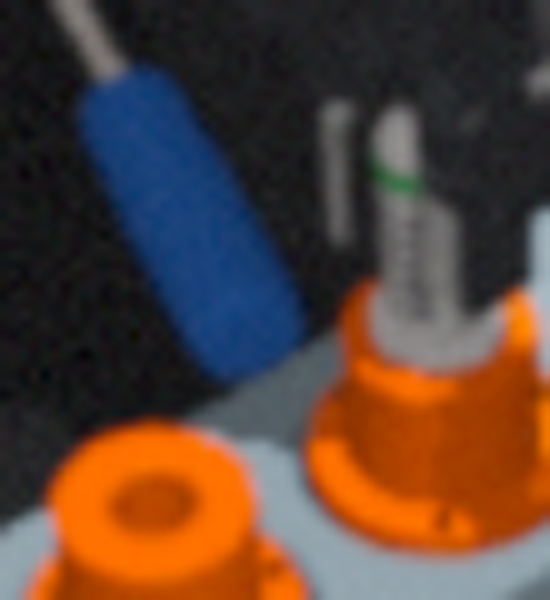

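The shoulder is nearly on the collar's top (around 435,330 in the crop). The middle collar is the good one, so I seat the gauge gently.

```bash
python3 -m jog '{"turn":[[0,0,0],[0,0,0],[0,0,0],[0,0,0],[0,0,0],[0,0,0],[0,0,0],[0,0,0],[0,0,0],[0,0,0]],"delta_pos":[[0,0,-0.01],[0,0,-0.01],[0,0,-0.01],[0,0,-0.01],[0,0,0],[0,0,0],[0,0,0],[0,0,0],[0,0,0],[0,0,0]],"hand":[-1,-1,-1,-1,-1,-1,-1,-1,-1,-1]}' 40
```

```text
time: 25.7
ee_pos: [0.5087, -0.0142, 0.0686]
tcp_rot: [180.0, 0.0, 103.6]
wrist_force: [0.2, -0.3, 2.6]
opening: 0.0213
```

```bash
python3 -m jog '{"turn":[[0,0,0],[0,0,0],[0,0,0],[0,0,0],[0,0,0],[0,0,0],[0,0,0],[0,0,0],[0,0,0],[0,0,0]],"delta_pos":[[0,0,0.1],[0,0,0.25],[0,0,0.25],[0,0,0.25],[0,0,0.15],[0.05,-0.3,0],[0.05,-0.6,0],[0.05,-0.6,0],[0.05,-0.6,0],[0.05,-0.6,0]],"hand":[-1,-1,-1,-1,-1,-1,-1,-1,-1,-1]}' 40
python3 -m jog '{"turn":[[0,0,0],[0,0,0],[0,0,0],[0,0,0],[0,0,0],[0,0,0],[0,0,0],[0,0,0],[0,0,0],[0,0,0]],"delta_pos":[[0.05,-0.6,0],[0.05,-0.6,0],[0.05,-0.6,0],[0.01,-0.5,0],[0,-0.3,0],[0,-0.184,0],[0,0,0],[0,0,0],[0,0,-0.1],[0,0,-0.1]],"hand":[-1,-1,-1,-1,-1,-1,-1,-1,-1,-1]}' 40
python3 - <<'E'
from workcell import bot
o=bot.get_obs();print(o['time'],o['ee_pos'].round(4),o['tcp_rot'].round(2),o['wrist_force'].round(2))
E
```

```text
time: 26.7
ee_pos: [0.5209, -0.1511, 0.1182]
tcp_rot: [-180.0, -0.0, 103.6]
wrist_force: [0.4, 0.7, -0.3]
opening: 0.0211
time: 27.7
ee_pos: [0.5294, -0.2876, 0.1084]
tcp_rot: [180.0, 0.0, 103.7]
wrist_force: [-0.1, -0.1, -1.8]
opening: 0.0208
27.7 [ 0.5294 -0.2876  0.1084] [1.7998e+02 1.0000e-02 1.0371e+02] [-0.09 -0.07 -1.76]
```

```bash
python3 -m jog '{"turn":[[0,0,0],[0,0,0],[0,0,0],[0,0,0],[0,0,0],[0,0,0],[0,0,0],[0,0,0],[0,0,0],[0,0,0]],"delta_pos":[[0,0,-0.04],[0,0,-0.04],[0,0,-0.04],[0,0,-0.04],[0,0,-0.04],[0,0,-0.04],[0,0,-0.04],[0,0,0],[0,0,0],[0,0,0]],"hand":[-1,-1,-1,-1,-1,-1,-1,-1,-1,-1]}' 40
```

```text
time: 28.7
ee_pos: [0.5292, -0.2884, 0.0947]
tcp_rot: [180.0, 0.0, 103.6]
wrist_force: [1.0, -0.5, -0.8]
opening: 0.0211
```

```bash
python3 -m jog '{"turn":[[0,0,0],[0,0,0],[0,0,0],[0,0,0],[0,0,0],[0,0,0],[0,0,0],[0,0,0],[0,0,0],[0,0,0]],"delta_pos":[[0,0,-0.08],[0,0,-0.12],[0,0,-0.12],[0,0,-0.12],[0,0,-0.1],[0,0,-0.06],[0,0,-0.04],[0,0,-0.02],[0,0,0],[0,0,0]],"hand":[-1,-1,-1,-1,-1,-1,-1,-1,-1,-1]}' 40
```

```text
time: 29.7
ee_pos: [0.5292, -0.2884, 0.0619]
tcp_rot: [180.0, 0.0, 103.6]
wrist_force: [-1.3, 0.6, 1.4]
opening: 0.0209
```

```bash
python3 -m jog '{"turn":[[0,0,0],[0,0,0],[0,0,0],[0,0,0],[0,0,0],[0,0,0],[0,0,0],[0,0,0],[0,0,0],[0,0,0]],"delta_pos":[[0,0,0],[0,0,0],[0,0,0],[0,0,0],[0,0,0],[0,0,0.1],[0,0,0.3],[0,0,0.4],[0,0,0.4],[0,0,0.2]],"hand":[0.2,0.2,0.2,0.2,0.2,0.4,0.4,0.4,0.4,0.4]}' 60
python3 - <<'E'
from h import *
from workcell import bot,camera
o=bot.get_obs();print(o['time'],o['ee_pos'].round(4),o['opening'])
s=camera("scene")
f=s["frame"]; cv2.imwrite("pics/r1.png",cv2.resize(f[:,:,::-1][160:320,60:300],None,fx=3,fy=3,interpolation=2))
E
```

```text
time: 30.7
ee_pos: [0.5299, -0.2888, 0.1348]
tcp_rot: [179.9, 0.1, 103.6]
wrist_force: [0.7, -0.3, 0.1]
opening: 0.0603
30.7 [ 0.5299 -0.2888  0.1348] 0.0603285659171428
```

View pics/r1.png

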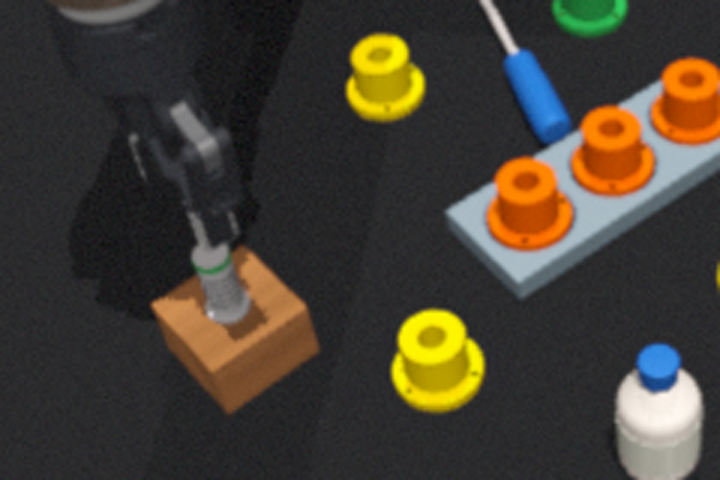

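```bash
python3 -m jog '{"turn":[[0,0,0],[0,0,0],[0,0,0],[0,0,0],[0,0,0],[0,0,0],[0,0,0],[0,0,0],[0,0,0],[0,0,0]],"delta_pos":[[-0.042,0.4,0],[-0.042,0.6,0],[-0.042,0.6,0],[-0.042,0.6,-0.1],[-0.042,0.6,-0.1],[-0.042,0.6,-0.1],[-0.042,0.6,-0.1],[-0.042,0.6,-0.1],[-0.042,0.6,-0.1],[-0.042,0.3,-0.1]],"hand":[0.4,0.4,0.4,0.4,0.4,0.4,0.4,0.4,0.4,0.4]}' 60
python3 -m jog '{"turn":[[0,0,0],[0,0,0],[0,0,0],[0,0,0],[0,0,0],[0,0,0],[0,0,0],[0,0,0],[0,0,0],[0,0,0]],"delta_pos":[[0,0,0],[0,0,-0.1],[0,0,-0.2],[0,0,-0.2],[0,0,-0.1],[0,0,0],[0,0,0],[0,0,0],[0,0,0],[0,0,0]],"hand":[0.4,0.4,0.4,0.4,0.4,0.4,0.4,0.4,0.4,0.4]}' 60
python3 - <<'E'
from h import *
from workcell import bot,camera
s=camera("scene")
f=s["frame"]; cv2.imwrite("pics/s1.png",cv2.resize(f[:,:,::-1][150:260,200:340],None,fx=5,fy=5,interpolation=2))
o=bot.get_obs();print(o['time'],o['ee_pos'].round(4),o['wrist_force'],o['opening'])
E
```

```text
time: 31.75
ee_pos: [0.5078, -0.0115, 0.0961]
tcp_rot: [-180.0, -0.0, 103.7]
wrist_force: [0.1, 0.3, 0.9]
opening: 0.0595
time: 32.75
ee_pos: [0.5083, -0.0134, 0.0668]
tcp_rot: [180.0, 0.0, 103.6]
wrist_force: [0.5, 0.5, 0.0]
opening: 0.0597
32.8 [ 0.5083 -0.0133  0.0668] [ 0.92961094 -1.00046436 -0.32516018] 0.05975540342648447
```

View pics/s1.png

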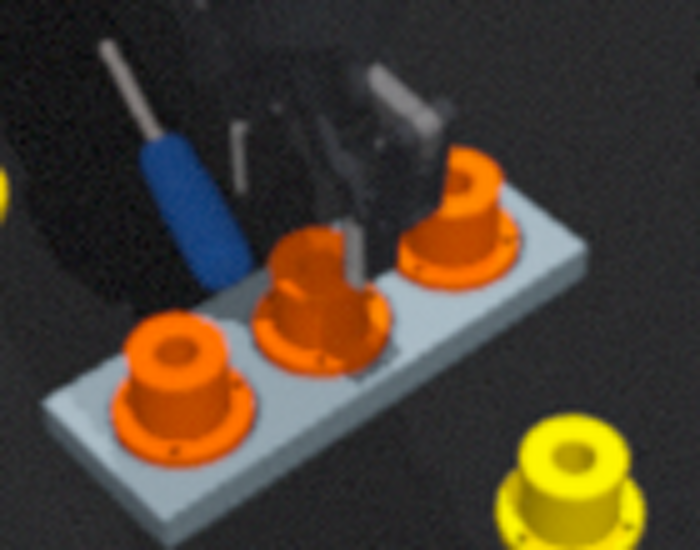

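```bash
python3 -m jog '{"turn":[[0,0,0],[0,0,0],[0,0,0],[0,0,0],[0,0,0],[0,0,0],[0,0,0],[0,0,0],[0,0,0],[0,0,0]],"delta_pos":[[0.008,0,-0.1],[0,0,-0.2],[0,0,-0.2],[0,0,-0.2],[0,0,-0.12],[0,0,-0.05],[0,0,0],[0,0,0],[0,0,0],[0,0,0]],"hand":[0.4,0.4,0.4,0.4,0.4,0.4,0.4,-0.3,-0.3,-0.3]}' 40
python3 - <<'E'
from h import *
from workcell import bot,camera
o=bot.get_obs();print(o['time'],o['ee_pos'].round(4),o['wrist_force'],o['opening'])
s=camera("scene")
f=s["frame"]; cv2.imwrite("pics/s2.png",cv2.resize(f[:,:,::-1][150:260,200:340],None,fx=5,fy=5,interpolation=2))
o=bot.get_obs();print(o['time'],o['ee_pos'].round(4),o['wrist_force'],o['opening'])
E
```

```text
time: 33.8
ee_pos: [0.5088, -0.0134, 0.0235]
tcp_rot: [180.0, 0.0, 103.6]
wrist_force: [-1.0, 0.9, 0.4]
opening: 0.0396
33.8 [ 0.5088 -0.0134  0.0235] [-0.98132455  0.88897024  0.42589116] 0.03959333074440921
33.85 [ 0.5088 -0.0134  0.0235] [0.16351992 0.29536909 1.54578127] 0.038996644767830366
```

View pics/s2.png

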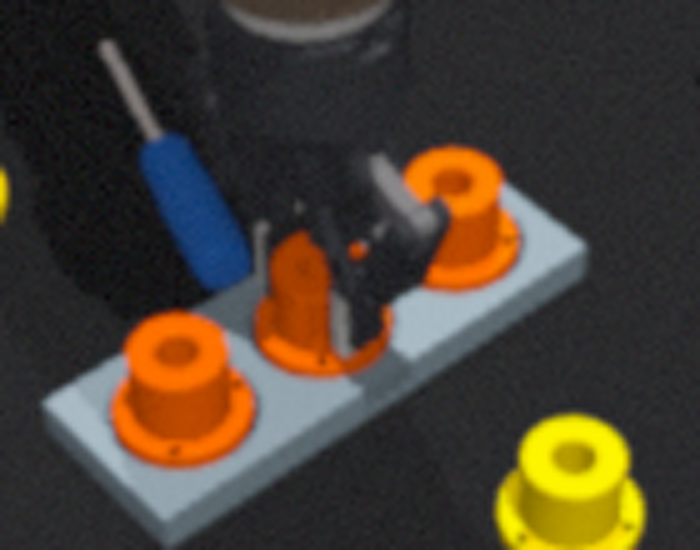

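```bash
python3 -m jog '{"turn":[[0,0,0],[0,0,0],[0,0,0],[0,0,0],[0,0,0],[0,0,0],[0,0,0],[0,0,0],[0,0,0],[0,0,0]],"delta_pos":[[0,0,0],[0,0,0.1],[0,0,0.3],[0,0,0.4],[0,0,0.4],[0.01,0.3,0.3],[0.01,0.6,0.3],[0.02,0.6,0.3],[0.02,0.6,0],[0.02,0.6,0]],"hand":[-0.6,-0.6,-0.6,-0.6,-0.6,-0.6,-0.6,-0.6,-0.6,-0.6]}' 50
python3 -m jog '{"turn":[[0,0,0],[0,0,0],[0,0,0],[0,0,0],[0,0,0],[0,0,0],[0,0,0],[0,0,0],[0,0,0],[0,0,0]],"delta_pos":[[0,0.6,0],[0,0.6,0],[0,0.6,0],[0,0.6,0],[0,0.5,0],[0,0.35,0],[0,0.2,0],[0,0,0],[0,0,0],[0,0,0]],"hand":[-0.6,-0.6,-0.6,-0.6,-0.6,-0.6,-0.6,-0.6,-0.6,-0.6]}' 50
python3 - <<'E'
from h import *
from workcell import bot,camera
s=camera("scene");t=camera("top");np.savez("t0.npz",**s);np.savez("t1.npz",**t)
o=bot.get_obs();print(o['time'],o['ee_pos'].round(4),o['tcp_rot'].round(2),o['wrist_force'].round(2),o['opening'])
cv2.imwrite("pics/t2.png",cv2.resize(s["frame"][:,:,::-1][95:190,340:440],None,fx=6,fy=6,interpolation=2))
cv2.imwrite("pics/t3.png",cv2.resize(t["frame"][:,:,::-1][170:280,70:190],None,fx=6,fy=5,interpolation=2))
E
```

```text
time: 34.85
ee_pos: [0.5126, 0.1236, 0.1295]
tcp_rot: [179.9, -0.0, 103.6]
wrist_force: [1.2, 0.4, -1.0]
opening: 0.0388
time: 35.85
ee_pos: [0.5127, 0.2932, 0.1282]
tcp_rot: [-180.0, 0.0, 103.6]
wrist_force: [0.4, -0.8, -1.1]
opening: 0.0391
35.95 [0.5127 0.2933 0.1282] [179.99   0.   103.58] [-0.19 -0.23 -1.86] 0.03912082593911036
```

View pics/t2.png

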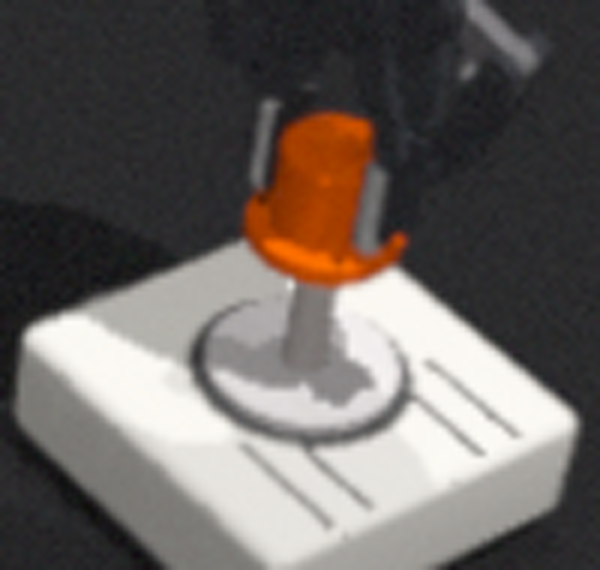

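View pics/t3.png

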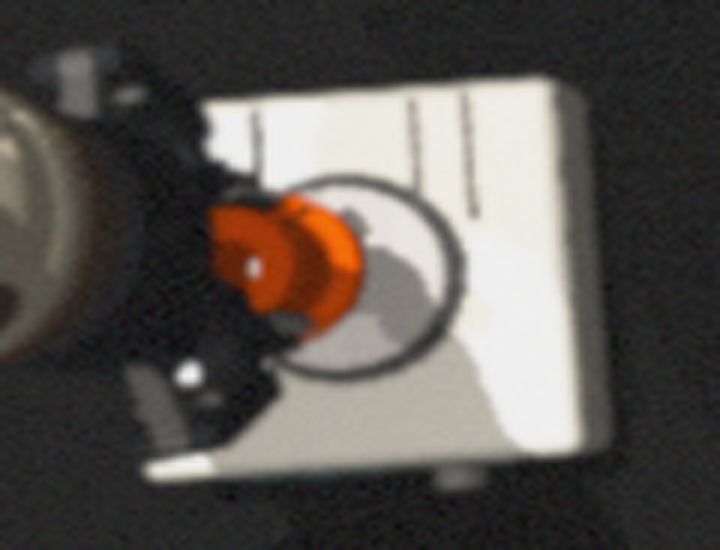

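```bash
python3 -m jog '{"turn":[[0,0,0],[0,0,0],[0,0,0],[0,0,0],[0,0,0],[0,0,0],[0,0,0],[0,0,0],[0,0,0],[0,0,0]],"delta_pos":[[0,0,-0.05],[0,0,-0.06],[0,0,-0.06],[0,0,-0.06],[0,0,-0.04],[0,0,-0.04],[0,0,-0.03],[0,0,0],[0,0,0],[0,0,0]],"hand":[-0.6,-0.6,-0.6,-0.6,-0.6,-0.6,-0.6,-0.6,-0.6,-0.6]}' 50
python3 - <<'E'
from h import *
from workcell import bot,camera
t=camera("top");s=camera("scene");np.savez("u0.npz",**s);np.savez("u1.npz",**t)
o=bot.get_obs();print(o['time'],o['ee_pos'].round(4),o['tcp_rot'].round(2),o['wrist_force'].round(2),o['torque'].round(3))
cv2.imwrite("pics/u2.png",cv2.resize(s["frame"][:,:,::-1][95:190,340:440],None,fx=6,fy=6,interpolation=2))
cv2.imwrite("pics/u3.png",cv2.resize(t["frame"][:,:,::-1][190:260,90:160],None,fx=8,fy=8,interpolation=2))
E
```

```text
time: 36.95
ee_pos: [0.5126, 0.2942, 0.1111]
tcp_rot: [180.0, -0.0, 103.6]
wrist_force: [-0.1, -0.2, -1.3]
opening: 0.0392
37.05 [0.5126 0.2941 0.1112] [179.99  -0.   103.64] [ 0.7  -0.68 -0.77] [-0.045 -0.048 -0.028]
```

View pics/u3.png

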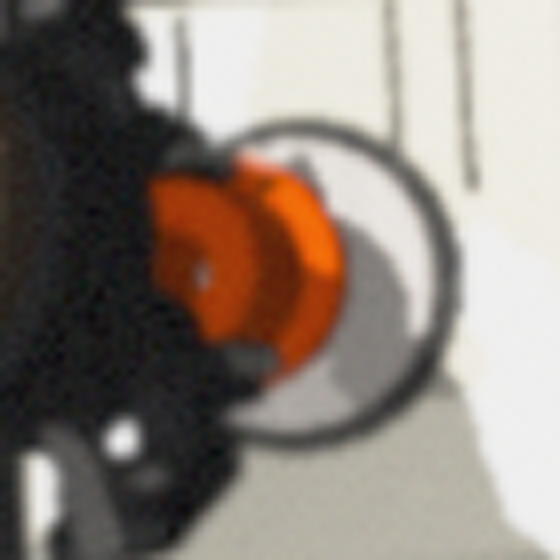

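View pics/u2.png

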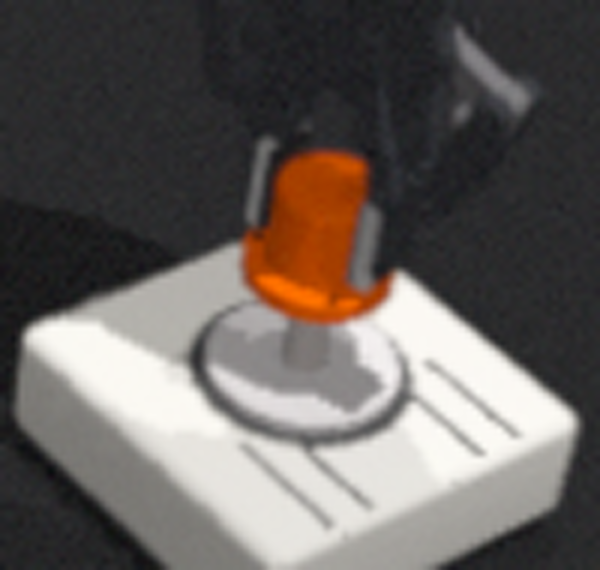

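```bash
python3 -m jog '{"turn":[[0,0,0],[0,0,0],[0,0,0],[0,0,0],[0,0,0],[0,0,0],[0,0,0],[0,0,0],[0,0,0],[0,0,0]],"delta_pos":[[0,0,-0.015],[0,0,-0.015],[0,0,-0.015],[0,0,-0.015],[0,0,-0.015],[0,0,-0.015],[0,0,0],[0,0,0],[0,0,0],[0,0,0]],"hand":[-0.6,-0.6,-0.6,-0.6,-0.6,-0.6,-0.6,-0.6,-0.6,-0.6]}' 50
python3 -c "
from workcell import bot,camera
for i in range(3):
  o=bot.get_obs();print(o['ee_pos'].round(4),o['wrist_force'].round(2),o['torque'].round(3)); camera('top')"
```

```text
time: 38.05
ee_pos: [0.5126, 0.2941, 0.1066]
tcp_rot: [180.0, -0.0, 103.6]
wrist_force: [1.7, 0.3, -0.8]
opening: 0.039
[0.5126 0.2941 0.1066] [ 1.67  0.26 -0.76] [0.002 0.025 0.068]
[0.5126 0.2941 0.1066] [ 0.19  0.76 -1.25] [ 0.    -0.004 -0.008]
[0.5126 0.2941 0.1066] [ 0.14 -0.04 -0.  ] [ 0.045 -0.019  0.053]
```

```bash
python3 -m jog '{"turn":[[0,0,0],[0,0,0],[0,0,0],[0,0,0],[0,0,0],[0,0,0],[0,0,0],[0,0,0],[0,0,0],[0,0,0]],"delta_pos":[[0,0,-0.03],[0,0,-0.03],[0,0,-0.03],[0,0,-0.03],[0,0,-0.03],[0,0,-0.03],[0,0,-0.03],[0,0,-0.03],[0,0,0],[0,0,0]],"hand":[-0.6,-0.6,-0.6,-0.6,-0.6,-0.6,-0.6,-0.6,-0.6,-0.6]}' 50
python3 -m jog '{"turn":[[0,0,0],[0,0,0],[0,0,0],[0,0,0],[0,0,0],[0,0,0],[0,0,0],[0,0,0],[0,0,0],[0,0,0]],"delta_pos":[[0,0,-0.03],[0,0,-0.03],[0,0,-0.03],[0,0,-0.03],[0,0,-0.03],[0,0,-0.03],[0,0,-0.03],[0,0,0],[0,0,0],[0,0,0]],"hand":[-0.6,-0.6,-0.6,-0.6,-0.6,-0.6,-0.6,-0.6,-0.6,-0.6]}' 50
```

```text
time: 39.2
ee_pos: [0.5125, 0.2941, 0.0945]
tcp_rot: [-180.0, 0.0, 103.6]
wrist_force: [-0.4, -0.2, -0.5]
opening: 0.0392
time: 40.2
ee_pos: [0.5125, 0.2941, 0.0841]
tcp_rot: [180.0, 0.0, 103.6]
wrist_force: [0.1, 0.0, -1.3]
opening: 0.0393
```

```bash
python3 -m jog '{"turn":[[0,0,0],[0,0,0],[0,0,0],[0,0,0],[0,0,0],[0,0,0],[0,0,0],[0,0,0],[0,0,0],[0,0,0]],"delta_pos":[[0,0,-0.03],[0,0,-0.04],[0,0,-0.04],[0,0,-0.04],[0,0,-0.04],[0,0,-0.03],[0,0,-0.01],[0,0,0],[0,0,0],[0,0,0]],"hand":[-0.6,-0.6,-0.6,-0.6,-0.6,-0.6,-0.6,-0.6,-0.6,-0.6]}' 50
python3 -m jog '{"turn":[[0,0,0],[0,0,0],[0,0,0],[0,0,0],[0,0,0],[0,0,0],[0,0,0],[0,0,0],[0,0,0],[0,0,0]],"delta_pos":[[0,0,-0.005],[0,0,-0.005],[0,0,-0.005],[0,0,-0.005],[0,0,-0.005],[0,0,0],[0,0,0],[0,0,0],[0,0,0],[0,0,0]],"hand":[-0.6,-0.6,-0.6,-0.6,-0.6,-0.6,-0.6,-0.6,-0.6,-0.6]}' 50
```

```text
time: 41.2
ee_pos: [0.5126, 0.2941, 0.0726]
tcp_rot: [180.0, -0.0, 103.6]
wrist_force: [0.4, 0.5, -1.8]
opening: 0.039
time: 42.2
ee_pos: [0.5126, 0.2941, 0.0722]
tcp_rot: [180.0, -0.0, 103.6]
wrist_force: [-2.5, -1.5, 6.6]
opening: 0.039
```

```bash
python3 -m jog '{"turn":[[0,0,0],[0,0,0],[0,0,0],[0,0,0],[0,0,0],[0,0,0],[0,0,0],[0,0,0],[0,0,0],[0,0,0]],"delta_pos":[[0,0,0],[0,0,0],[0,0,0],[0,0,0],[0,0,0],[0,0,0.1],[0,0,0.3],[0,0,0.5],[0,0,0.6],[0,0,0.5]],"hand":[0.4,0.4,0.4,0.4,0.4,0.4,0.4,0.4,0.4,0.4]}' 60
python3 -m jog '{"turn":[[0,0,0],[0,0,0],[0,0,0],[0,0,0],[0,0,0],[0,0,0],[0,0,0],[0,0,0],[0,0,0],[0,0,0]],"delta_pos":[[-0.4,-0.3,0.4],[-0.5,-0.4,0.3],[-0.5,-0.4,0],[-0.5,-0.4,0],[-0.5,-0.4,0],[-0.3,-0.2,0],[0,0,0],[0,0,0],[0,0,0],[0,0,0]],"hand":[0.4,0.4,0.4,0.4,0.4,0.4,0.4,0.4,0.4,0.4]}' 60
python3 - <<'E'
from h import *
from workcell import bot,camera
C={"scene":camera("scene"),"top":camera("top")}
o=bot.get_obs();print(o['time'],o['ee_pos'].round(4),o['wrist_force'].round(2))
for n,c in C.items():
    np.savez(f"v_{n}.npz",**c); cv2.imwrite(f"pics/v_{n}.png",c["frame"][:,:,::-1])
    P=cloud(c);near=np.hypot(P[...,0]-.5126,P[...,1]-.2944)<.03
    f=c["frame"].astype(int); org=(f[...,0]>120)&(f[...,2]<80)
    m=near&org&(abs(P[...,2]-.101)<.006); q=P[m];print(n,"hub top",len(q),q.mean(0).round(4),np.median(q[:,2]).round(4),q[:,:2].min(0).round(4),q[:,:2].max(0).round(4))
    A=np.c_[q[:,:2]-q[:,:2].mean(0),np.ones(len(q))];print("tilt slopes",np.linalg.lstsq(A,q[:,2],rcond=None)[0].round(3))
    m=near&org&(abs(P[...,2]-.069)<.004);print(" flange top",m.sum(),np.median(P[m][:,2]).round(4))
    x0,y0=(340,95) if n=="scene" else (80,175)
    cv2.imwrite(f"pics/vc_{n}.png",cv2.resize(c["frame"][y0:y0+100,x0:x0+100,::-1],None,fx=5,fy=5,interpolation=2))
E
```

```text
time: 43.2
ee_pos: [0.5127, 0.2942, 0.1743]
tcp_rot: [179.9, -0.0, 103.6]
wrist_force: [0.5, 0.6, -0.0]
opening: 0.0596
time: 44.2
ee_pos: [0.378, 0.1895, 0.2062]
tcp_rot: [-180.0, 0.0, 103.7]
wrist_force: [0.3, -0.5, -0.7]
opening: 0.0601
44.3 [0.3779 0.1894 0.206 ] [-0.1   0.03 -0.71]
scene hub top 126 [0.5179 0.2897 0.0997] 0.0999 [0.4958 0.2738] [0.5347 0.3106]
tilt slopes [-0.013  0.045  0.1  ]
 flange top 138 0.0686
top hub top 290 [0.5114 0.2934 0.1012] 0.1014 [0.4917 0.2748] [0.5313 0.3147]
tilt slopes [-0.008  0.022  0.101]
 flange top 178 0.0695
```

View pics/vc_scene.png

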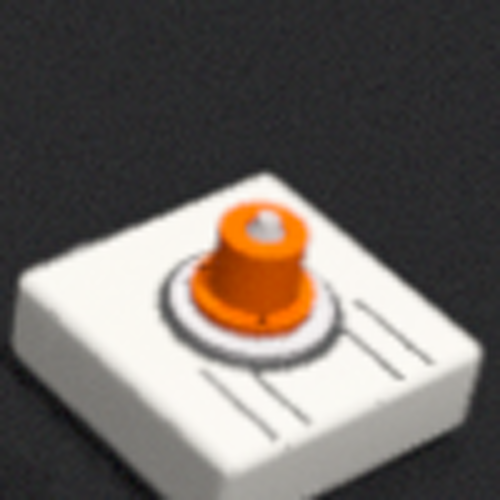

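View pics/v_scene.png

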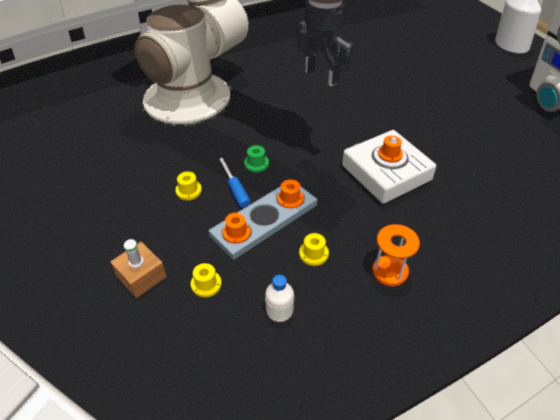

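View pics/v_top.png

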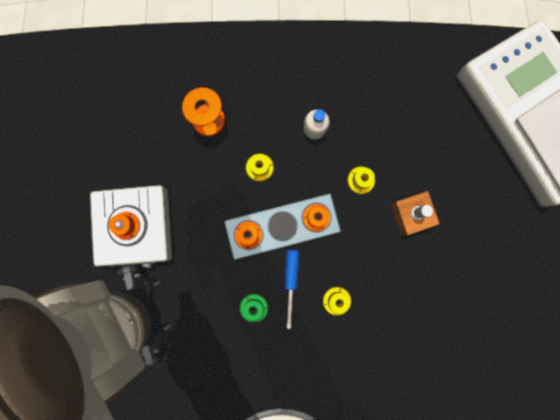

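Run:
```python
from h import *
from workcell import ticket
for n,b in (("scene",(225,300,100,175)),("top",(180,250,385,445))):
    z=[]
    for fn in (n+"0.npz","v_"+n+".npz"):
        c=load(fn);P=cloud(c)[b[0]:b[1],b[2]:b[3]];q=P[P[...,2]>.09];z.append((len(q),q.mean(0).round(4).tolist(),q[:,2].max().round(4)))
    print(n,z)
print(ticket.job_done())
```

```text
scene [(130, [0.5978, -0.2895, 0.1676], np.float64(0.7736)), (134, [0.619, -0.2902, 0.1909], np.float64(0.7736))]
top [(138, [0.5224, -0.2533, 0.18], np.float64(0.8625)), (137, [0.5223, -0.2507, 0.1863], np.float64(0.8625))]
the job is handed in; nothing more can be done
None
```

The good collar is the middle one. It now sits flange down on the rotator's spindle with the gripper clear, and I handed the job in at about 44 s. The hand-in gives no verdict.

- **Gauging:** In the right-hand collar (at about y = -0.083) the gauge stopped dead at roughly 17 mm with about 5–6 N on it. I backed it out. In the middle collar it went freely down to its shoulder, with about 4 N at the stop. I did not try the left-hand collar.
- **Gauge:** I put the gauge back in its stand and lowered it until its shoulder met the block. In the final pictures it stands upright in the same place as at the start.
- **Collar:** It slid down the spindle with no noticeable force, and I felt it meet the disc. The depth readings put its top at 100–101 mm (101 mm expected) and its flange top at about 69 mm. My tilt fits were at most about 2.5 degrees, and the pictures show it level.
- **Other things:** In the final pictures the two other orange collars are still in their recesses. The bottle, weighing stand and screwdriver look unmoved.

**Checks that failed or disagreed:**
- My last numerical check of the gauge's height was no use, because pixels with no depth reading spoiled the averages. For the gauge I rely on the pictures and on feeling it seat.
- The two cameras disagreed by about 2–3 mm on the spindle's x position. The collar went on without side force, so this did not matter.

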